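# Load and lock the meal carrier on the landing

## Robot

A 6-joint arm with a two-finger parallel gripper is mounted at the origin on the work surface. World frame = base frame: x ahead of the robot, y to its left, z up, the work surface at z = 0. Lengths are in m, angles in rad, forces in N, time in s.
With the tool pointing down it reaches from about 0.375 to 0.9 m from the base axis. Payload 3.1 kg.
Tool frame: the origin (TCP) lies between the finger pads; the fingertips stand 8 mm ahead of it and the grasp point (between the pads) lies 11 mm behind it; z points along the fingers, y is the line along which they close (so a half turn about z gives the same grasp; the last joint's range is limited). The gripper opens to 87 mm and grips with 3 to 60 N. Pads are 19 mm wide; open, the fingers measure 117 mm over their backs; the gripper's body (75 mm by 190 mm) begins 51 mm behind the grasp point.
Start: joints at [-1.46, 0.527, 1.433, -0, 1.181, -0.178], TCP at [0.179, -0.599, 0.194] pointing down, gripper open.
Joint ranges: [-3.08, 3.08], [-0.75, 2.2], [0.22, 2.44], [-1.43, 4.57], [0, 2.65], [-2.85, 2.85]. Speed limits (rad/s): [2.79, 2.79, 3.14, 3.14, 3.14, 3.14].

## Interface

Orientations are given as a unit quaternion [x, y, z, w].
In Python, from rig import robot gives the robot as it stands.
- The arm moves only by the tool move_arm, never from a script. Its argument "motion" is text: rows parted by semicolons, each of 5 numbers parted by spaces: the opening, from -1 (shut) to 1 (fully open), then the shift along the tool's x, y, z normalised to -1 to 1, where 1 is 0.2 m, then the turn about the tool's z normalised to -1 to 1, where 1 is pi rad. A call has 1 to 12 rows; each row is the pose to reach, as a shift and turn from the pose commanded when the call began, along the tool's axes at that moment, turning the shorter way round; what a row does not reach only later rows make up. A row lasts 1/12 s, in which the tool goes at most 41.7 mm and 7.16 degrees, less where a joint would pass 70% of its speed; a pose out of reach is approached as far as the arm can. A call with a number of a shift or a turn outside -1 to 1 is refused whole. A call with a gripper value outside its range is refused whole. The fingers move at their own pace and stop on an object; "newtons" is the grip in N (left out, the last holds). Time passes only in rows, so rows that repeat a pose let the fingers close. It gives the time, the measured TCP pose, the force, the opening and the grip force at its end, in the units of the state.
- robot.get_obs(): the state, without advancing time (a new reading comes with each control period).
- robot.camera(name): name is "scene" or "top" or "wrist"; returns (picture, depth): 420x560x3 uint8, red, green, blue; 420x560 float32, m along the optical axis (not along the pixel's ray), 0 where there is no reading.
- robot.camera_model(name): a dict with "mtx" (3x3 intrinsics, pixels), "position" and "attitude" of the camera in the world. Camera axes: x right, y down, z forward; pixel columns grow to the right and rows downward; lengths in m; the calibration is good to about 2 mm. A picture is of the moment at which its call begins: read the wrist's pose just before it. camera_model takes no time and is no camera call; for the wrist camera it gives the pose at the moment of the call.
- robot.hand_in(): hands the job in; it is judged then, once.
The state is a dict: "time": time; "q": joint angles; "joint_velocities": joint speeds; "joint_torque": joint torques, N m; "position": TCP position; "tool_rot": TCP orientation; "ft_force": force on the tool from outside, world axes, zero at the start; "moment": the same for the moment, N m; "grip_width": finger opening in m; "grip_force": force on a finger pad.
Only numpy, scipy, OpenCV 4.12 (cv2) and the standard library are available. Lean on these libraries where they do the work, as an engineer would, in place of code of your own. Each camera call takes 0.05 s, during which the arm holds its last target. There are 200 camera calls.

## Task

Make the meal carrier ready to be taken downstairs: pull its slide knob out until it clicks, then stack every oblong lacquer box there is squarely in one column on the black pad, its end flush against the carrier's end wall, with the round lacquer box standing on the middle of the top. Bring the loose wooden end block over to the pad side of the withdrawn bolt and butt it squarely and flush against the free end of the bottom box so that no gap is left, and only then push the knob fully home so that its bolt locks behind the block. Boxes stay lid up; leave the glass tumbler and the serving paddle where they are.

Things in the scene. Friction and masses are not known exactly. Their poses are not given: they have to be found in the camera images.
- carrier: meal carrier, fixed: wooden deck, x -90 to +100, y -215 to +175, 20 mm thick, no fences front or back; origin in its underside, front (-x) to the robot. End wall at +y: x -30 to +70, inner face y = +155, 75 mm above the table. Steel bolt housing at the front edge: x -90 to -45, y -65 to -35, top 64 mm above the table
- seat (a point): centre of the black pad (60 by 120 mm, flush in the deck's top, 20 mm above the table) that marks the column's place, at x = +20, y = +95 mm in the carrier; axes as the carrier's. An oblong box standing exactly here, its y along the carrier's y, just touches the end wall with its +y end
- block_home (a point): point on the deck's top where the underside centre of the end block is when block, bottom box and end wall all touch: x = +20, y = 0 mm in the carrier; axes as the carrier's
- knob (a joint): travel of the slide knob along the carrier's -x: 0 = home, 0.045 m = fully out. A spring detent holds it at either end (up to about 8 N between). It carries an 18 mm bolt, axis at carrier y = -50, 44 mm above the table, tip at carrier x = +29 mm home (across the deck, leaving the block 6 mm of play), -16 mm out (just clear of the end block)
- knob_grip (a point): centre of the black round knob, 32 mm across and 30 mm long along the carrier's x, 44 mm above the table, standing 25 mm (home) to 70 mm (out) off the housing's front on an 18 mm bar; moves with the knob
- box_a: one of up to four identical oblong dark lacquer boxes with closed clip-on lids, 60 (own x) by 120 (own y) by 42 mm high, 0.18 kg, lying flat on the table at the start; origin at the centre of its underside, z up. None if absent in this run
- box_b: one of up to four identical oblong dark lacquer boxes with closed clip-on lids, 60 (own x) by 120 (own y) by 42 mm high, 0.18 kg, lying flat on the table at the start; origin at the centre of its underside, z up. None if absent in this run
- box_c: one of up to four identical oblong dark lacquer boxes with closed clip-on lids, 60 (own x) by 120 (own y) by 42 mm high, 0.18 kg, lying flat on the table at the start; origin at the centre of its underside, z up. None if absent in this run
- box_d: one of up to four identical oblong dark lacquer boxes with closed clip-on lids, 60 (own x) by 120 (own y) by 42 mm high, 0.18 kg, lying flat on the table at the start; origin at the centre of its underside, z up. None if absent in this run
- round_box: round dark lacquer box with closed clip-on lid, 64 mm across, 50 mm high, 0.12 kg; origin at the centre of its underside, z up
- end_block: loose plain wooden block, 60 (own x) by 70 (own y) by 50 mm high, 0.2 kg; at the start it stands on the deck at the -y end, beyond the bolt; origin at the centre of its underside
- tumbler: glass tumbler, 72 mm across, 95 mm high; a bystander; origin under its centre
- paddle: wooden serving paddle lying flat, 285 mm long along its x (handle to -x), 110 mm wide, 12 mm thick; a bystander
Not all that is in view belongs to the job. Leave any blue look-alike of the end_block alone.

How it is judged:
On the way, in this order (a step that is already met when the one before it is completed fails the run):
1. the slide knob is pulled out to its outer detent (more than 40 of 45 mm) (value of joint knob above 0.04 m), for 0.2 s.
2. knob out: all oblong boxes in a square column on the pad, round box on top, end block closing the gap (6 mm or less in all), at rest (x of box_a in the frame of seat between -0.01 and 0.01 m and y of box_a in the frame of seat between -0.01 and 0.01 m and angle between each of box_a, box_b, box_c, box_d, round_box, end_block's own z axis and vertical below 0.06 rad and angle between the y axis of each of box_a, box_b, box_c, box_d, end_block and the y axis of seat, either way round below 0.1 rad and z of round_box in the frame of box_a above 0.035 m and x of box_b in the frame of seat between -0.01 and 0.01 m and y of box_b in the frame of seat between -0.01 and 0.01 m and z of round_box in the frame of box_b above 0.035 m and x of box_c in the frame of seat between -0.01 and 0.01 m and y of box_c in the frame of seat between -0.01 and 0.01 m and z of round_box in the frame of box_c above 0.035 m and x of box_d in the frame of seat between -0.01 and 0.01 m and y of box_d in the frame of seat between -0.01 and 0.01 m and z of round_box in the frame of box_d above 0.035 m and x of round_box in the frame of seat between -0.015 and 0.015 m and y of round_box in the frame of seat between -0.02 and 0.02 m and x of end_block in the frame of block_home between -0.012 and 0.012 m and y of end_block in the frame of block_home above -0.006 m and z of end_block in the frame of block_home below 0.006 m and linear speed of each of box_a, box_b, box_c, box_d, round_box, end_block below 0.02 m/s and value of joint knob above 0.04 m), for 0.2 s.
3. the knob is pushed home (less than 4 mm out) (value of joint knob below 0.004 m), for 0.2 s.
At the end, for the whole second after the job is handed in: Boxes upright over the pad (10 mm each way, 0.1 rad); round box upright on top (15 mm across, 20 along); end block on the deck, 12 mm off the centre line at most, 0.1 rad, wall-box-block gaps 6 mm in all; knob less than 4 mm out; all at rest (x of box_a in the frame of seat between -0.01 and 0.01 m and y of box_a in the frame of seat between -0.01 and 0.01 m and angle between each of box_a, box_b, box_c, box_d, round_box, end_block's own z axis and vertical below 0.06 rad and angle between the y axis of each of box_a, box_b, box_c, box_d, end_block and the y axis of seat, either way round below 0.1 rad and z of round_box in the frame of box_a above 0.035 m and x of box_b in the frame of seat between -0.01 and 0.01 m and y of box_b in the frame of seat between -0.01 and 0.01 m and z of round_box in the frame of box_b above 0.035 m and x of box_c in the frame of seat between -0.01 and 0.01 m and y of box_c in the frame of seat between -0.01 and 0.01 m and z of round_box in the frame of box_c above 0.035 m and x of box_d in the frame of seat between -0.01 and 0.01 m and y of box_d in the frame of seat between -0.01 and 0.01 m and z of round_box in the frame of box_d above 0.035 m and x of round_box in the frame of seat between -0.015 and 0.015 m and y of round_box in the frame of seat between -0.02 and 0.02 m and x of end_block in the frame of block_home between -0.012 and 0.012 m and y of end_block in the frame of block_home above -0.006 m and z of end_block in the frame of block_home below 0.006 m and linear speed of each of box_a, box_b, box_c, box_d, round_box, end_block below 0.02 m/s and value of joint knob below 0.004 m); the robot touches nothing.
It fails at once if the tumbler or the paddle is shifted more than 50 mm, or the tumbler is tipped over (distance of any of tumbler, paddle from where it was at the start of the episode above 0.05 m or angle between tumbler's own z axis and vertical above 0.6 rad).
Of box_a, box_b, box_c, box_d only 2 to 4 are there at a start; the rules pass over those that are not, and their reading is None.
At some moment in a run one of end_block may be knocked a few centimetres aside while the robot is not near it.
Once in a run the grip may slacken for a moment while it holds something.
It also fails if it takes over 208 s, if anything falls off the work surface, if the arm or the gripper's body presses on something with over 40 N, if the wrist force passes 120 N, or if a joint passes its speed limit or range.

## Working session

There is one attempt and no reset: what is moved stays moved. The work goes in short steps, Python scripts to look and compute and a tool call to move; the robot and the scene stay as the last step left them, time stands still between calls to the robot, and variables do not carry over. Pictures are saved under pics/ and viewed, at most 14 in all, crops included, and the job is handed in when it is done.

Besides the shell and the picture viewer there is one more tool, called after "Request:" as a command line: name --argument value ..., lists and objects as JSON in quotes. move_arm: Moves the arm, as the interface text tells. Its arguments: {"type":"object","properties":{"motion":{"type":"string"},"newtons":{"type":"number"}},"required":["motion"]}

```bash
mkdir -p pics; ls; cat > h.py <<'E'
import numpy as np, cv2
from scipy.spatial.transform import Rotation as R
from rig import robot
def cam(n,save=None):
    m=robot.camera_model(n); im,d=robot.camera(n)
    if save: cv2.imwrite('pics/'+save,im[:,:,::-1])
    return m,im,d
def rot(m):
    a=np.array(m['attitude']); return a if a.shape==(3,3) else R.from_quat(a).as_matrix()
def cloud(m,d):
    K=np.array(m['mtx']); v,u=np.indices(d.shape)
    P=np.stack([(u-K[0,2])/K[0,0]*d,(v-K[1,2])/K[1,1]*d,d],-1)
    W=P@rot(m).T+np.array(m['position']); W[d==0]=np.nan; return W
def pix(m,p):
    K=np.array(m['mtx']); c=(np.asarray(p)-m['position'])@rot(m); q=c@K.T; return q[...,:2]/q[...,2:]
E
python3 - <<'E'
from h import *
for n in ('top','scene'):
    m,im,d=cam(n,n+'0.png'); print(n,m); np.savez(n+'0.npz',W=cloud(m,d),im=im)
print(robot.get_obs())
E
```

```text
pics
top {'mtx': array([[397.54733255,   0.        , 279.41330216],
       [  0.        , 397.54733255, 213.19314344],
       [  0.        ,   0.        ,   1.        ]]), 'position': array([0.45230426, 0.07521654, 1.00736526]), 'attitude': array([ 0.70929952, -0.70340782,  0.03426413, -0.0306203 ])}
scene {'mtx': array([[489.32062987,   0.        , 282.75100227],
       [  0.        , 489.32062987, 218.66001938],
       [  0.        ,   0.        ,   1.        ]]), 'position': array([1.20413573, 0.01619096, 1.24524284]), 'attitude': array([ 0.72089416,  0.64540685, -0.17011857, -0.18660461])}
{'time': 0.1, 'q': array([-1.45949662e+00,  5.28363185e-01,  1.43373488e+00, -5.29044568e-06,
        1.18141508e+00, -1.78485584e-01]), 'joint_velocities': array([ 0.00079077, -0.00215214, -0.00225511,  0.00162031,  0.00069968,
        0.00186784]), 'joint_torque': array([ 2.80518807e-04, -4.40984344e+01, -1.77150142e+01,  6.35021925e-02,
        5.33564086e-02, -3.92735990e-05]), 'position': array([ 0.17854819, -0.59822666,  0.1927882 ]), 'tool_rot': array([ 9.89520810e-01,  1.44387131e-01,  2.98066060e-05, -9.59788036e-04]), 'ft_force': array([-0.4281786 ,  0.22908092,  0.32285184]), 'moment': array([-0.04227731, -0.04718038,  0.02306876]), 'grip_force': 0.0, 'grip_width': 0.08690201707781361}
```

View pics/top0.png

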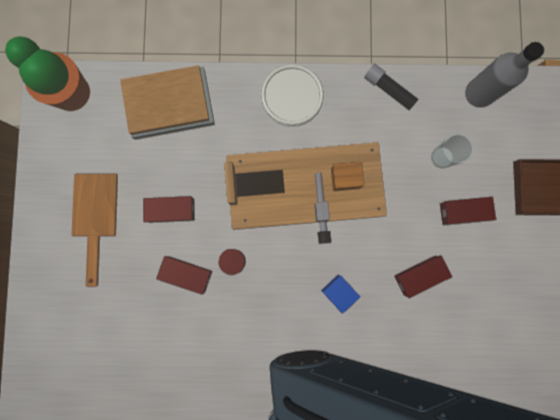

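View pics/scene0.png

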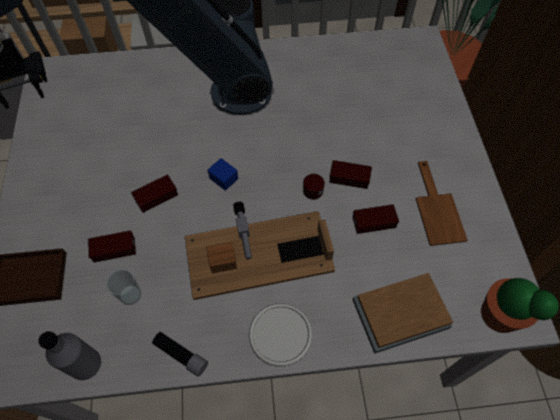

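The top view shows four oblong red-brown boxes at (168,209), (184,275), (468,210) and (423,276). The round box is at (231,262), the wooden end block at (348,176) on the deck, the blue look-alike at (341,293), and the knob at (324,237). The tumbler is at (450,152) and the paddle at (95,215). The wooden block at (348,176) is the one meant: it is plain wood and stands on the deck beyond the bolt.

```bash
python3 - <<'E'
from h import *
z=np.load('top0.npz');W=z['W'];im=z['im']
def fit(name,u0,u1,v0,v1,zlo,zhi):
    P=W[v0:v1,u0:u1].reshape(-1,3); k=(P[:,2]>zlo)&(P[:,2]<zhi); P=P[k]
    r=cv2.minAreaRect((P[:,:2]*1000).astype(np.float32)); print(name,len(P),'c',np.round(r[0],1),'size',np.round(r[1],1),'ang',round(r[2],2),'zmed',np.round(np.median(P[:,2]),4),'mean',np.round(P.mean(0),4)); return P
fit('b168',135,205,188,230,.035,.06)
fit('b184',145,220,250,300,.035,.06)
fit('b468',435,505,190,230,.035,.06)
fit('b423',385,460,248,305,.035,.06)
fit('round',212,252,242,282,.042,.06)
fit('endb',325,370,155,195,.06,.09)
fit('blue',315,368,268,320,.04,.07)
fit('wall',220,240,155,210,.068,.09)
fit('deck',215,395,135,235,.014,.027)
fit('knob',312,335,228,246,.04,.08)
fit('housing',308,335,200,222,.056,.08)
fit('tumbler',430,475,130,170,.08,.12)
hsv=cv2.cvtColor(im,cv2.COLOR_RGB2GRAY)
P=W[165:205,235:290].reshape(-1,3);k=hsv[165:205,235:290].reshape(-1)<45;P=P[k];r=cv2.minAreaRect((P[:,:2]*1000).astype(np.float32));print('pad',k.sum(),r,np.median(P[:,2]))
big=cv2.resize(im[130:310,215:400],None,fx=4,fy=3.3,interpolation=cv2.INTER_CUBIC);big=cv2.resize(im[130:260,215:400],None,fx=4.2,fy=4.2,interpolation=cv2.INTER_CUBIC)
cv2.imwrite('pics/crop1.png',big[:,:,::-1])
E
```

```text
b168 1203 c [549.8 344.7] size [ 60.2 119.3] ang 3.23 zmed 0.0408 mean [0.5493 0.3445 0.0408]
b184 1270 c [405.7 288.1] size [136.8  98.7] ang 72.32 zmed 0.0412 mean [0.3903 0.3002 0.0411]
b468 1189 c [ 552.5 -397.1] size [ 60. 121.] ang 6.14 zmed 0.041 mean [ 0.552  -0.3961  0.041 ]
b423 1258 c [ 390.7 -281.4] size [ 60.8 120.3] ang 26.03 zmed 0.0411 mean [ 0.3908 -0.2803  0.0411]
round 555 c [422.9 184.9] size [61.9 62.4] ang 59.34 zmed 0.049 mean [0.4229 0.1847 0.0491]
endb 735 c [632.6 -93.9] size [60.6 70.7] ang 5.26 zmed 0.0689 mean [ 0.6317 -0.0932  0.0688]
blue 754 c [347.6 -78.6] size [70.3 59.8] ang 42.91 zmed 0.0491 mean [ 0.3482 -0.0779  0.049 ]
wall 348 c [612.  190.2] size [97.8 20.4] ang 5.2 zmed 0.0735 mean [0.6115 0.1899 0.0736]
deck 9821 c [615.    4.8] size [190.4 390. ] ang 5.53 zmed 0.019 mean [0.6131 0.0101 0.019 ]
knob 189 c [487.6 -38.4] size [36.6 31.5] ang 1.35 zmed 0.0553 mean [ 0.4857 -0.0367  0.0546]
housing 238 c [545.2 -32.2] size [46.2 30.1] ang 5.56 zmed 0.0629 mean [ 0.5452 -0.0318  0.0628]
tumbler 299 c [ 693.5 -347.1] size [69.8 71.6] ang 47.34 zmed 0.092 mean [ 0.6946 -0.3488  0.0905]
pad 0 ((0.0, 0.0), (0.0, 0.0), 0.0) nan
  return _methods._mean(a, axis=axis, dtype=dtype,
  ret = ret.dtype.type(ret / rcount)
```

View pics/crop1.png

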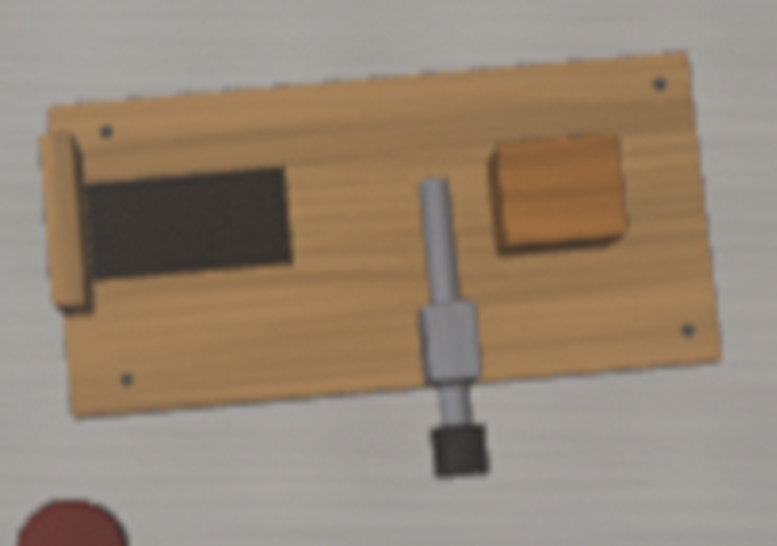

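The crop confirms the plain wooden block at about (560,190) in the crop, beyond the bolt, with the black pad at about (190,222) next to the wall. The depth fits agree: the deck measures 190x390 mm, and the wall, housing and deck centre all give the same carrier origin of about (0.608, 0.024), yaw 5.5°.

```bash
cat >> h.py <<'E'
TH=np.radians(5.5); O=np.array([.6079,.0241])
def C(x,y):  # carrier mm -> world m
    c,s=np.cos(TH),np.sin(TH); return O+np.array([c*x-s*y,s*x+c*y])/1000
def pose():
    o=robot.get_obs(); Rm=R.from_quat(o['tool_rot']).as_matrix()
    return np.array(o['position']),np.degrees(np.arctan2(Rm[1,0],Rm[0,0])),Rm,o
def plan(*wps):
    p,y,Rm,o=pose(); print('at',np.round(p,4),round(y,2),'w',round(o['grip_width'],4),'t',round(o['time'],2),'tilt',np.round(Rm[2,2],5))
    for w in wps:
        q=np.array(w[:3]); a=np.radians(y); X=np.array([np.cos(a),np.sin(a),0]);Y=np.array([np.sin(a),-np.cos(a),0])
        d=q-p; ty=w[3] if len(w)>3 else y
        s=np.array([d@X,d@Y,-d[2]])/.2; print('->',np.round(q,4),'yaw',round(ty,1),'shift',np.round(s,3),'turn',round(-(ty-y)/180,4),'rows>=',int(np.ceil(max(np.linalg.norm(d)/.0417,abs(ty-y)/7.16))))
        p,y=q,ty
E
python3 - <<'E'
from h import *
W=np.load('top0.npz')['W']
P=W[250:300,145:215].reshape(-1,3);P=P[(P[:,2]>.035)&(P[:,2]<.0455)&(P[:,1]>.222)]
r=cv2.minAreaRect((P[:,:2]*1000).astype(np.float32));print('b184',len(P),r)
print('seat',C(20,95),'home',C(20,0),'block',C(13.3,-119.8))
k=C(-128,-50.3); o=C(-176,-50.3)
plan((.33,-.42,.2,5.5),(.40,-.24,.2,5.5),(*k,.13,5.5),(*k,.033),(*o,.033),(*o,.15))
E
```

```text
b184 1252 ((389.9931945800781, 301.7705993652344), (120.18531036376953, 60.39668273925781), 72.32444763183594)
seat [0.61870258 0.12057955] home [0.62780792 0.02601692] block [ 0.63262109 -0.09387372]
at [ 0.1785 -0.5982  0.1928] 16.6 w 0.0869 t 0.1 tilt -1.0
-> [ 0.33 -0.42  0.2 ] yaw 5.5 shift [ 0.98  -0.638 -0.036] turn 0.0617 rows>= 6
-> [ 0.4  -0.24  0.2 ] yaw 5.5 shift [ 0.435 -0.862 -0.   ] turn -0.0 rows>= 5
-> [ 0.4853 -0.0382  0.13  ] yaw 5.5 shift [ 0.521 -0.963  0.35 ] turn -0.0 rows>= 6
-> [ 0.4853 -0.0382  0.033 ] yaw 5.5 shift [0.    0.    0.485] turn -0.0 rows>= 3
-> [ 0.4375 -0.0428  0.033 ] yaw 5.5 shift [-0.24  0.   -0.  ] turn -0.0 rows>= 2
-> [ 0.4375 -0.0428  0.15  ] yaw 5.5 shift [ 0.     0.    -0.585] turn -0.0 rows>= 3
```

Request:
move_arm --motion "1 0.98 -0.638 -0.036 0.0617;1 0.98 -0.638 -0.036 0.0617;1 0.98 -0.638 -0.036 0.0617;1 0.98 -0.638 -0.036 0.0617;1 0.98 -0.638 -0.036 0.0617;1 0.98 -0.638 -0.036 0.0617;1 0.98 -0.638 -0.036 0.0617;1 0.98 -0.638 -0.036 0.0617"

```text
time: 0.77
position: [0.3307, -0.4194, 0.2008]
tool_rot: [0.999, 0.05, -0.0, -0.0]
ft_force: [0.0, -0.2, 0.7]
grip_width: 0.0868
grip_force: 0.0
```

Request:
move_arm --motion "1 0.435 -0.862 0 0;1 0.435 -0.862 0 0;1 0.435 -0.862 0 0;1 0.435 -0.862 0 0;1 0.435 -0.862 0 0;1 0.435 -0.862 0 0;1 0.435 -0.862 0 0"

```text
time: 1.35
position: [0.4002, -0.2411, 0.2009]
tool_rot: [0.999, 0.049, -0.0, 0.001]
ft_force: [0.3, -0.0, 0.3]
grip_width: 0.0873
grip_force: 0.0
```

Request:
move_arm --motion "1 0.521 -0.963 0.35 0;1 0.521 -0.963 0.35 0;1 0.521 -0.963 0.35 0;1 0.521 -0.963 0.35 0;1 0.521 -0.963 0.35 0;1 0.521 -0.963 0.35 0;1 0.521 -0.963 0.35 0;1 0.521 -0.963 0.35 0"

```text
time: 2.02
position: [0.4861, -0.0404, 0.1303]
tool_rot: [0.999, 0.048, -0.0, 0.0]
ft_force: [0.4, -0.2, 0.5]
grip_width: 0.0872
grip_force: 0.0
```

Request:
move_arm --motion "1 0 0 0.16 0;1 0 0 0.32 0;1 0 0 0.485 0;1 0 0 0.485 0;-0.5 0 0 0.485 0;-1 0 0 0.485 0;-1 0 0 0.485 0;-1 0 0 0.485 0;-1 0 0 0.485 0;-1 0 0 0.485 0" --newtons 40

```text
time: 2.85
position: [0.4862, -0.0392, 0.0352]
tool_rot: [0.999, 0.048, 0.001, 0.001]
ft_force: [-0.3, -0.6, 0.0]
grip_width: 0.0552
grip_force: 0.0
```

Request:
move_arm --motion "-1 -0.05 0 0 0;-1 -0.1 0 0 0;-1 -0.15 0 0 0;-1 -0.2 0 0 0;-1 -0.24 0 0 0;-1 -0.24 0 0 0;-1 -0.24 0 0 0;-1 -0.24 0 0 0;-1 -0.24 0 0 0"

```text
time: 3.6
position: [0.4384, -0.0439, 0.0339]
tool_rot: [0.999, 0.048, 0.001, 0.0]
ft_force: [0.6, -0.1, -0.1]
grip_width: 0.0016
grip_force: 0.0
```

The fingers close at only about 65 mm/s, so they were not on the knob yet when I pulled. I'll reopen partway, go back and let them close fully.

Request:
move_arm --motion "0.2 0 0 0 0;0.2 0 0 0 0;0.2 0 0 0 0;0.2 0 0 0 0;0.2 0 0 0 0;0.2 0 0 0 0;0.2 0 0 0 0;0.2 0 0 0 0;0.2 0 0 0 0;0.2 0 0 0 0"

```text
time: 4.43
position: [0.4376, -0.0436, 0.0339]
tool_rot: [0.999, 0.048, 0.0, -0.0]
ft_force: [-0.8, -0.7, 0.4]
grip_width: 0.0512
grip_force: 0.0
```

Request:
move_arm --motion "0.2 0.08 0 0 0;0.2 0.16 0 0 0;0.2 0.24 0 0 0;0.2 0.24 0 0 0;-1 0.24 0 0 0;-1 0.24 0 0 0;-1 0.24 0 0 0;-1 0.24 0 0 0;-1 0.24 0 0 0;-1 0.24 0 0 0;-1 0.24 0 0 0;-1 0.24 0 0 0"

```text
time: 5.43
position: [0.4853, -0.039, 0.0339]
tool_rot: [0.999, 0.048, -0.0, 0.0]
ft_force: [-1.0, 0.4, 0.6]
grip_width: 0.0073
grip_force: 0.0
```

```bash
python3 - <<'E'
from h import *
a=cam('wrist')[1];m,b,d=cam('top');c=cam('scene')[1]
print(robot.get_obs()['grip_width'])
out=np.hstack([cv2.resize(a,(400,300)),cv2.resize(c[160:280,170:330],(400,300))])
cv2.imwrite('pics/k1.png',out[:,:,::-1])
E
```

```text
0.0012114190371160878
```

View pics/k1.png

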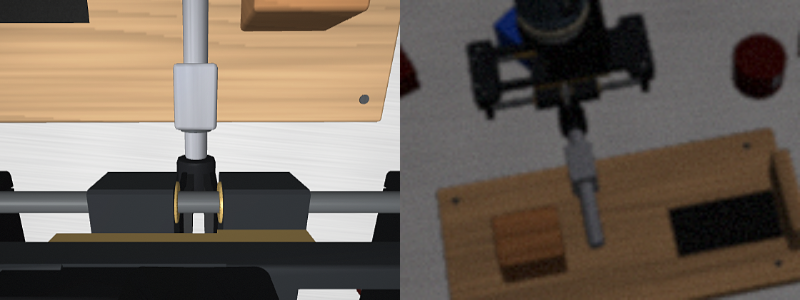

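```bash
python3 - <<'E'
from h import *
m,a,d=cam('wrist');W=cloud(m,d);print(m['position'],pose()[0])
for v in range(150,345,8): print(v,[tuple(np.round((W[v,u]-[*O,0])*1000).tolist()) for u in (262,275,290)], a[v,275])
cv2.imwrite('pics/k2.png',cv2.resize(a[180:345,200:360],(776,800*165//165))[:600,:,::-1])
E
```

```text
[ 0.55418926 -0.0329751   0.22487662] [ 0.48533249 -0.03895053  0.0338501 ]
150 [(-64.0, -50.0, 63.0), (-64.0, -57.0, 64.0), (-63.0, -64.0, 65.0)] [180 182 191]
158 [(-68.0, -51.0, 63.0), (-67.0, -57.0, 65.0), (-67.0, -64.0, 64.0)] [180 182 191]
166 [(-72.0, -51.0, 62.0), (-72.0, -57.0, 63.0), (-71.0, -65.0, 64.0)] [180 182 191]
174 [(-76.0, -51.0, 65.0), (-75.0, -58.0, 66.0), (-75.0, -65.0, 63.0)] [179 180 188]
182 [(-82.0, -51.0, 54.0), (-81.0, -58.0, 57.0), (-81.0, -66.0, 52.0)] [80 83 86]
190 [(-87.0, -51.0, 49.0), (-86.0, -59.0, 53.0), (-94.0, -70.0, -1.0)] [173 176 183]
198 [(-91.0, -52.0, 50.0), (-90.0, -59.0, 52.0), (-100.0, -70.0, 0.0)] [174 178 183]
206 [(-96.0, -52.0, 48.0), (-94.0, -59.0, 53.0), (-106.0, -71.0, -0.0)] [172 175 183]
214 [(-100.0, -53.0, 50.0), (-99.0, -60.0, 53.0), (-112.0, -71.0, -0.0)] [173 175 183]
222 [(-105.0, -53.0, 49.0), (-104.0, -60.0, 52.0), (-104.0, -69.0, 48.0)] [175 176 184]
230 [(-107.0, -54.0, 58.0), (-106.0, -61.0, 59.0), (-106.0, -69.0, 56.0)] [52 52 55]
238 [(-111.0, -54.0, 60.0), (-110.0, -61.0, 60.0), (-110.0, -69.0, 57.0)] [36 38 39]
2
[... 415 characters left out ...]
95  98 101]
286 [(-92.0, -57.0, 150.0), (-92.0, -60.0, 150.0), (-91.0, -64.0, 151.0)] [124 129 131]
294 [(-95.0, -57.0, 150.0), (-95.0, -60.0, 149.0), (nan, nan, nan)] [93 97 99]
302 [(-114.0, -57.0, 120.0), (-119.0, -62.0, 111.0), (-118.0, -68.0, 112.0)] [30 31 33]
310 [(-116.0, -57.0, 122.0), (-122.0, -62.0, 112.0), (-122.0, -68.0, 111.0)] [36 36 38]
318 [(-120.0, -58.0, 122.0), (-126.0, -63.0, 111.0), (-125.0, -69.0, 112.0)] [28 29 31]
326 [(-98.0, -58.0, 159.0), (-99.0, -61.0, 158.0), (-98.0, -64.0, 159.0)] [77 64 41]
334 [(-98.0, -58.0, 161.0), (-98.0, -61.0, 161.0), (-98.0, -64.0, 161.0)] [108  90  53]
342 [(-96.0, -58.0, 167.0), (-96.0, -61.0, 166.0), (-96.0, -64.0, 167.0)] [27 29 31]
```

View pics/k2.png

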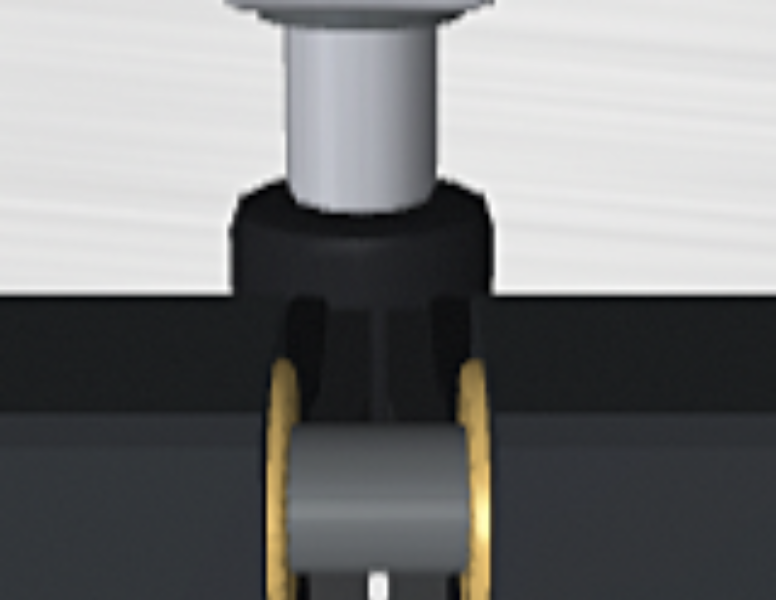

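Request:
move_arm --motion "0.2 0 0 -0.25 0;0.2 0 0 -0.5 0;0.2 0 0 -0.5 0;0.2 0 0 -0.5 0;0.2 0 0 -0.5 0;0.2 0 0 -0.5 0;0.2 0 0 -0.5 0;0.2 0 0 -0.5 0;0.2 0 0 -0.5 0;0.2 0 0 -0.5 0"

```text
time: 6.47
position: [0.4849, -0.0388, 0.1331]
tool_rot: [0.999, 0.048, -0.001, -0.0]
ft_force: [-0.9, 0.8, -0.3]
grip_width: 0.0509
grip_force: 0.0
```

```bash
python3 - <<'E'
from h import *
m,a,d=cam('wrist');W=cloud(m,d);print(pose()[0],pose()[3]['grip_width'])
Q=(W-[*O,0])*1000;c,s=np.cos(TH),np.sin(TH);X=Q[...,0]*c+Q[...,1]*s;Y=-Q[...,0]*s+Q[...,1]*c
k=(abs(Y+50)<4)&(Q[...,2]<70)&(X<-40)
i=np.argsort(-X[k])[::12];print(np.c_[X[k][i],Q[...,2][k][i]].round().tolist())
cv2.imwrite('pics/k3.png',a[:,:,::-1])
E
```

```text
[ 0.48498974 -0.03889323  0.13324736] 0.051588669188123805
[[-40.0, 62.0], [-41.0, 64.0], [-42.0, 64.0], [-42.0, 64.0], [-44.0, 64.0], [-45.0, 63.0], [-45.0, 64.0], [-46.0, 64.0], [-47.0, 64.0], [-47.0, 64.0], [-48.0, 64.0], [-49.0, 65.0], [-50.0, 65.0], [-50.0, 64.0], [-51.0, 65.0], [-53.0, 63.0], [-53.0, 64.0], [-54.0, 63.0], [-55.0, 64.0], [-56.0, 65.0], [-56.0, 64.0], [-57.0, 64.0], [-58.0, 64.0], [-59.0, 65.0], [-60.0, 65.0], [-61.0, 64.0], [-62.0, 64.0], [-62.0, 64.0], [-63.0, 64.0], [-64.0, 64.0], [-65.0, 63.0], [-65.0, 64.0], [-66.0, 63.0], [-67.0, 63.0], [-68.0, 63.0], [-69.0, 65.0], [-70.0, 65.0], [-71.0, 64.0], [-72.0, 64.0], [-72.0, 65.0], [-73.0, 63.0], [-74.0, 64.0], [-75.0, 64.0], [-75.0, 63.0], [-76.0, 63.0], [-78.0, 64.0], [-79.0, 64.0], [-79.0, 63.0], [-80.0, 63.0], [-81.0, 64.0], [-82.0, 65.0], [-83.0, 64.0], [-84.0, 61.0], [-86.0, 56.0], [-87.0, 56.0], [-89.0, 52.0], [-89.0, 52.0], [-91.0, 53.0], [-92.0, 52.0], [-93.0, 51.0], [-94.0, 53.0], [-95.0, 52.0], [-96.0, 51.0], [-98.0, 53.0], [-99.0, 53.0], [-99.0, 52.0], [-101.0, 54.0], [-102.0, 52.0], [-103.0, 51.0], [-
[... 514 characters left out ...]
.0, 1.0], [-160.0, -1.0], [-162.0, 1.0], [-164.0, -1.0], [-165.0, 0.0], [-167.0, -1.0], [-169.0, 0.0], [-170.0, -1.0], [-172.0, 1.0], [-173.0, -1.0], [-175.0, 1.0], [-177.0, -0.0], [-178.0, 1.0], [-180.0, -1.0], [-182.0, 1.0], [-183.0, -1.0], [-185.0, 0.0], [-187.0, -0.0], [-189.0, 1.0], [-190.0, -1.0], [-192.0, -0.0], [-194.0, -1.0], [-196.0, -0.0], [-197.0, -1.0], [-199.0, 0.0], [-201.0, -0.0], [-203.0, 0.0], [-237.0, 15.0], [-238.0, 23.0], [-238.0, 22.0], [-238.0, 38.0], [-239.0, 14.0], [-239.0, 20.0], [-239.0, 12.0], [-240.0, 32.0], [-240.0, 48.0], [-241.0, 49.0], [-241.0, 39.0], [-241.0, 30.0], [-242.0, 8.0], [-242.0, 43.0], [-242.0, 50.0], [-242.0, 8.0], [-243.0, 29.0], [-243.0, 27.0]]
```

View pics/k3.png

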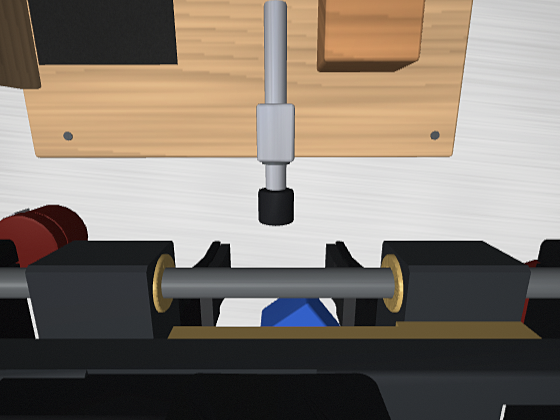

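```bash
python3 - <<'E'
from h import *
p,y,Rm,o=pose();m=robot.camera_model('wrist')
print(p,o['q'],m['position'],rot(m))
print(pix(m,p+[[0,0,-.008],[0,0,0],[0,.025,0],[0,0,.011],[0,0,.05]]))
print((m['position']-p)@Rm)
m,a,d=cam('wrist');W=cloud(m,d)
for v in (235,245,260): print(v,[(u,tuple((W[v,u]-p).round(3))) for u in (205,215,225,235,330,340,350)])
E
```

```text
[ 0.48498974 -0.03889323  0.13324736] [-3.10199311e-01  4.35690690e-01  1.83532992e+00  2.10972321e-05
  8.71918554e-01  1.16472175e+00] [ 0.55409237 -0.03296268  0.32416049] [[ 0.09460297 -0.96338574 -0.25087484]
 [-0.9955141  -0.0919037  -0.02248082]
 [-0.00139862  0.25187619 -0.96775845]]
[[277.0065705  239.17348958]
 [276.96771779 243.40107941]
 [237.03738463 239.79980256]
 [276.909168   249.77192226]
 [276.63628933 279.46403702]]
[ 0.06911801  0.00060644 -0.1909987 ]
235 [(205, (np.float64(-0.046), np.float64(0.072), np.float64(-0.132))), (215, (np.float64(-0.046), np.float64(0.062), np.float64(-0.135))), (225, (np.float64(-0.044), np.float64(0.051), np.float64(-0.134))), (235, (np.float64(-0.043), np.float64(0.041), np.float64(-0.133))), (330, (np.float64(-0.034), np.float64(-0.059), np.float64(-0.134))), (340, (np.float64(-0.033), np.float64(-0.069), np.float64(-0.133))), (350, (np.float64(-0.031), np.float64(-0.08), np.float64(-0.133)))]
245 [(205, (np.float64(-0.057), np.float64(0.072), np.float64(-0.134))), (215, (np.float64(0.009), np.float64(0.032), np.float64(0.036))), (225, (np.float64(0.008), np.float64(0.028), np.float64(0.032))), (235, (np.float64(-0.054), np.float64(0.04), np.float64(-0.133))), (330, (np.float64(0.013), np.float64(-0.027), np.float64(0.031))), (340, (np.float64(0.015), np.float64(-0.031), np.float64(0.037))), (350, (np.float64(-0.043), np.float64(-0.081), np.float64(-0.133)))]
260 [(205, (np.float64(0.009), np.float64(0.033), np.float64(0.055))), (215, (np.float64(0.008), np.float64(0.029), np.float64(0.052))), (225, (np.float64(0.005), np.float64(0.026), np.float64(0.044))), (235, (np.float64(-0.071), np.float64(0.039), np.float64(-0.133))), (330, (np.float64(0.009), np.float64(-0.025), np.float64(0.043))), (340, (np.float64(0.014), np.float64(-0.028), np.float64(0.052))), (350, (np.float64(0.015), np.float64(-0.032), np.float64(0.055)))]
```

```bash
python3 - <<'E'
from h import *
p,y,Rm,o=pose();m,a,d=cam('wrist');W=cloud(m,d)
L=(W-p)@Rm*1000  # tool frame mm, z ahead
k=(L[...,2]<20)&(L[...,2]>-90)&(abs(L[...,1])<60)&(abs(L[...,0])<40)
v,u=np.nonzero(k);print(k.sum())
for s in (-1,1):
    j=k&(L[...,1]*s>0); Q=L[j]; i=np.argsort(-Q[:,2])[:400:20]; print(s,Q[i].round(1).tolist())
    vv,uu=np.nonzero(j);print(vv.min(),uu.min(),uu.max())
crop=a[225:345,190:370];cv2.imwrite('pics/k4.png',cv2.resize(crop,None,fx=4.4,fy=4.4,interpolation=cv2.INTER_CUBIC)[:,:,::-1])
E
```

```text
2909
-1 [[10.4, -28.2, -27.9], [11.0, -29.5, -29.7], [11.9, -34.0, -30.8], [11.8, -33.7, -31.9], [12.2, -31.4, -33.1], [10.9, -29.2, -34.0], [11.9, -33.6, -35.2], [12.3, -31.3, -36.3], [2.4, -25.5, -37.4], [10.4, -28.0, -38.5], [10.8, -29.3, -39.3], [3.1, -25.5, -40.3], [10.5, -25.5, -41.4], [7.3, -25.5, -42.5], [12.2, -30.5, -43.2], [10.7, -29.4, -44.4], [12.5, -33.5, -45.2], [12.0, -32.7, -46.6], [8.8, -25.6, -47.5], [9.7, -25.4, -48.4]]
240 180 229
1 [[12.0, 33.1, -28.0], [0.8, 26.3, -29.8], [12.4, 31.0, -30.8], [10.6, 26.2, -31.8], [10.5, 27.0, -33.1], [10.2, 27.0, -33.6], [12.4, 32.8, -35.2], [10.5, 28.6, -36.1], [12.0, 33.4, -37.2], [10.7, 26.3, -37.9], [10.6, 26.1, -39.1], [2.4, 26.3, -40.1], [10.9, 29.3, -41.0], [6.1, 26.3, -42.3], [10.6, 30.4, -43.1], [10.5, 30.7, -44.1], [6.2, 26.3, -45.1], [12.3, 31.2, -46.1], [11.3, 31.0, -47.3], [12.2, 30.8, -48.3]]
240 326 375
```

View pics/k4.png

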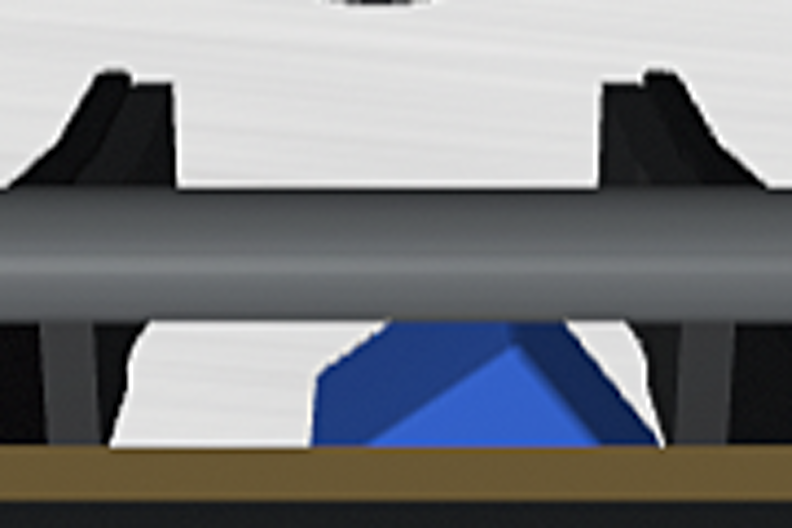

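The pictures show the real fingertips about 27 mm behind the reported TCP, not 8 mm ahead of it. That is a height offset of 35 mm, and it explains why the fingers closed above the knob. From here I take tip z = reported z + 27 mm and grasp z = reported z + 46 mm. I'll retry the knob 35 mm deeper.

Request:
move_arm --motion "0.2 0.01 0 0.17 0;0.2 0.01 0 0.34 0;0.2 0.01 0 0.5 0;0.2 0.01 0 0.6 0;0.2 0.01 0 0.67 0;0.2 0.01 0 0.67 0;-1 0.01 0 0.67 0;-1 0.01 0 0.67 0;-1 0.01 0 0.67 0;-1 0.01 0 0.67 0;-1 0.01 0 0.67 0;-1 0.01 0 0.67 0"

```text
time: 7.62
position: [0.4873, -0.037, 0.0009]
tool_rot: [0.999, 0.047, 0.0, -0.001]
ft_force: [0.6, 8.6, 1.5]
grip_width: 0.0308
grip_force: 40.0
```

Request:
move_arm --motion "-1 -0.03 0 0 0;-1 -0.06 0 0 0;-1 -0.09 0 0 0;-1 -0.12 0 0 0;-1 -0.15 0 0 0;-1 -0.18 0 0 0;-1 -0.21 0 0 0;-1 -0.235 0 0 0;-1 -0.235 0 0 0;-1 -0.235 0 0 0;-1 -0.235 0 0 0;-1 -0.235 0 0 0"

```text
time: 8.62
position: [0.4432, -0.0415, 0.0009]
tool_rot: [0.999, 0.046, 0.003, -0.0]
ft_force: [6.3, 15.9, 1.3]
grip_width: 0.0307
grip_force: 40.0
```

Request:
move_arm --motion "0.3 0 0 0 0;0.3 0 0 0 0;0.3 0 0 0 0;0.3 0 0 0 0;0.3 0 0 0 0;0.3 0 0 0 0;1 0 0 -0.2 0;1 0 0 -0.4 0;1 0 0 -0.6 0;1 0 0 -0.75 0;1 0 0 -0.75 0;1 0 0 -0.75 0"

```text
time: 9.62
position: [0.4416, -0.0439, 0.1515]
tool_rot: [0.999, 0.048, 0.002, 0.001]
ft_force: [-1.2, -0.5, -0.4]
grip_width: 0.0846
grip_force: 0.0
```

```bash
python3 - <<'E'
from h import *
m,a,d=cam('wrist');W=cloud(m,d)
Q=(W-[*O,0])*1000;c,s=np.cos(TH),np.sin(TH);X=Q[...,0]*c+Q[...,1]*s;Y=-Q[...,0]*s+Q[...,1]*c
k=(abs(Y+50)<4)&(Q[...,2]>56)&(Q[...,2]<62)&(X<-90);print('knob x',X[k].min(),X[k].max())
st=C(20,95)
b=(.5498,.3447)
# z: box gripped with grasp z 27 -> rep z -.019
plan((.50,.14,.12,45),(.53,.26,.12,93.2),(*b,.08,93.2),(*b,-.019))
E
```

```text
knob x -183.78058821323685 -154.2110408285414
at [ 0.4403 -0.0434  0.1501] 5.48 w 0.0855 t 9.67 tilt -1.0
-> [0.5  0.14 0.12] yaw 45 shift [ 0.385 -0.884  0.15 ] turn -0.2196 rows>= 6
-> [0.53 0.26 0.12] yaw 93.2 shift [ 0.53  -0.318 -0.   ] turn -0.2678 rows>= 7
-> [0.5498 0.3447 0.08  ] yaw 93.2 shift [0.417 0.122 0.2  ] turn -0.0 rows>= 3
-> [ 0.5498  0.3447 -0.019 ] yaw 93.2 shift [0.    0.    0.495] turn -0.0 rows>= 3
```

The knob moved 45 mm, from -110…-139 to -154…-184, so it is at its outer detent. First box: the one at pixel (168,209).

Request:
move_arm --motion "1 0.385 -0.884 0.15 -0.2196;1 0.385 -0.884 0.15 -0.2196;1 0.385 -0.884 0.15 -0.2196;1 0.385 -0.884 0.15 -0.2196;1 0.385 -0.884 0.15 -0.2196;1 0.385 -0.884 0.15 -0.2196;1 0.385 -0.884 0.15 -0.2196;1 0.385 -0.884 0.15 -0.2196"

```text
time: 10.33
position: [0.4985, 0.1401, 0.1179]
tool_rot: [0.924, 0.382, -0.002, -0.001]
ft_force: [0.6, -0.4, -1.1]
grip_width: 0.087
grip_force: 0.0
```

Request:
move_arm --motion "1 0.53 -0.318 0 -0.2678;1 0.53 -0.318 0 -0.2678;1 0.53 -0.318 0 -0.2678;1 0.53 -0.318 0 -0.2678;1 0.53 -0.318 0 -0.2678;1 0.53 -0.318 0 -0.2678;1 0.53 -0.318 0 -0.2678;1 0.53 -0.318 0 -0.2678;1 0.53 -0.318 0 -0.2678"

```text
time: 11.08
position: [0.5298, 0.2587, 0.1192]
tool_rot: [0.689, 0.725, -0.001, -0.0]
ft_force: [0.5, -1.0, 0.2]
grip_width: 0.087
grip_force: 0.0
```

Request:
move_arm --motion "1 0.417 0.122 0.2 0;1 0.417 0.122 0.2 0;1 0.417 0.122 0.2 0;1 0.417 0.122 0.2 0;1 0.417 0.122 0.2 0;1 0.417 0.122 0.2 0"

```text
time: 11.58
position: [0.5495, 0.3432, 0.08]
tool_rot: [0.688, 0.726, -0.001, 0.0]
ft_force: [-0.1, -0.9, 0.4]
grip_width: 0.087
grip_force: 0.0
```

```bash
python3 - <<'E'
from h import *
b=(.5498,.3447)
plan((*b,-.019,93.2))
E
```

```text
at [0.5495 0.3432 0.08  ] 93.13 w 0.087 t 11.58 tilt -1.0
-> [ 0.5498  0.3447 -0.019 ] yaw 93.2 shift [0.007 0.002 0.495] turn -0.0004 rows>= 3
```

Request:
move_arm --motion "1 0.007 0 0.16 0;1 0.007 0 0.33 0;1 0.007 0 0.46 0;1 0.007 0 0.495 0;1 0.007 0 0.495 0;-1 0.007 0 0.495 0;-1 0.007 0 0.495 0;-1 0.007 0 0.495 0;-1 0.007 0 0.495 0;-1 0.007 0 0.495 0;-1 0.007 0 0.495 0;-1 0.007 0 0.495 0" --newtons 30

```text
time: 12.58
position: [0.5516, 0.3466, -0.0176]
tool_rot: [0.687, 0.727, 0.002, 0.001]
ft_force: [0.6, -0.9, 6.3]
grip_width: 0.0599
grip_force: 30.0
```

Request:
move_arm --motion "-1 0 0 -0.1 0;-1 0 0 -0.25 0;-1 0 0 -0.4 0;-1 0 0 -0.55 0;-1 0 0 -0.55 0;-1 0 0 -0.55 0"

```text
time: 13.08
position: [0.5503, 0.3465, 0.0924]
tool_rot: [0.687, 0.727, 0.001, 0.001]
ft_force: [-1.0, -0.3, -2.2]
grip_width: 0.0598
grip_force: 30.0
```

```bash
python3 - <<'E'
from h import *
a=C(20,60);s=C(20,93)
plan((.58,.22,.09,95.5),(*s,.09),(*s,.005),(*s,.002))
E
```

```text
at [0.5503 0.3465 0.0924] 93.24 w 0.0598 t 13.08 tilt -1.0
-> [0.58 0.22 0.09] yaw 95.5 shift [-0.64   0.112  0.012] turn -0.0126 rows>= 4
-> [0.6189 0.1186 0.09  ] yaw 95.5 shift [-0.523  0.145 -0.   ] turn -0.0 rows>= 3
-> [0.6189 0.1186 0.005 ] yaw 95.5 shift [0.    0.    0.425] turn -0.0 rows>= 3
-> [0.6189 0.1186 0.002 ] yaw 95.5 shift [0.    0.    0.015] turn -0.0 rows>= 1
```

Request:
move_arm --motion "-1 -0.3 0.056 0 -0.0126;-1 -0.64 0.112 0.01 -0.0126;-1 -0.64 0.112 0.01 -0.0126;-1 -0.64 0.112 0.01 -0.0126;-1 -0.64 0.112 0.01 -0.0126;-1 -0.64 0.112 0.01 -0.0126;-1 -0.64 0.112 0.01 -0.0126"

```text
time: 13.67
position: [0.5779, 0.2204, 0.0876]
tool_rot: [0.672, 0.74, -0.001, -0.001]
ft_force: [-0.4, 0.8, -2.1]
grip_width: 0.0599
grip_force: 30.0
```

Request:
move_arm --motion "-1 -0.2 0.05 0 0;-1 -0.4 0.1 0 0;-1 -0.523 0.145 0 0;-1 -0.523 0.145 0 0;-1 -0.523 0.145 0 0;-1 -0.523 0.145 0 0;-1 -0.523 0.145 0 0;-1 -0.523 0.145 0 0"

```text
time: 14.33
position: [0.6173, 0.12, 0.0887]
tool_rot: [0.671, 0.741, -0.0, -0.0]
ft_force: [-0.2, -0.5, -1.3]
grip_width: 0.0599
grip_force: 30.0
```

```bash
python3 - <<'E'
from h import *
s=C(20,93)
plan((*s,.005,95.5),(*s,.002))
E
```

```text
at [0.6173 0.12   0.0887] 95.64 w 0.0599 t 14.33 tilt -1.0
-> [0.6189 0.1186 0.005 ] yaw 95.5 shift [-0.008  0.007  0.418] turn 0.0008 rows>= 3
-> [0.6189 0.1186 0.002 ] yaw 95.5 shift [0.    0.    0.015] turn -0.0 rows>= 1
```

Request:
move_arm --motion "-1 -0.008 0.007 0.1 0;-1 -0.008 0.007 0.2 0;-1 -0.008 0.007 0.3 0;-1 -0.008 0.007 0.37 0;-1 -0.008 0.007 0.41 0;-1 -0.008 0.007 0.43 0;-1 -0.008 0.007 0.43 0;-1 0.01 0.007 0.43 0;-1 0.02 0.007 0.43 0;-1 0.025 0.007 0.43 0;-1 0.025 0.007 0.43 0;-1 0.025 0.007 0.43 0"

```text
time: 15.33
position: [0.6201, 0.1216, 0.0036]
tool_rot: [0.672, 0.741, -0.0, 0.002]
ft_force: [0.5, -6.9, -0.2]
grip_width: 0.0598
grip_force: 30.0
```

Request:
move_arm --motion "-1 0 0 0.01 0;-1 0 0 0.01 0;0.6 0 0 0.01 0;0.6 0 0 0.01 0;0.6 0 0 0.01 0;0.6 0 0 0.01 0;1 0 0 -0.1 0;1 0 0 -0.3 0;1 0 0 -0.5 0;1 0 0 -0.6 0;1 0 0 -0.6 0;1 0 0 -0.6 0"

```text
time: 16.33
position: [0.62, 0.1237, 0.1244]
tool_rot: [0.672, 0.74, 0.001, 0.001]
ft_force: [0.3, -0.3, 0.1]
grip_width: 0.0865
grip_force: 0.0
```

```bash
cat >> h.py <<'E'
def rect(W,c,zlo,zhi,r=.09):
    P=W.reshape(-1,3);P=P[(P[:,2]>zlo)&(P[:,2]<zhi)&(np.hypot(P[:,0]-c[0],P[:,1]-c[1])<r)]
    if len(P)<20: return None
    q=cv2.minAreaRect((P[:,:2]*1000).astype(np.float32));w=(np.array(q[0])/1000-O);t=TH
    return len(P),np.round(q[0],1),np.round(q[1],1),round(q[2],1),'carrier',np.round([1000*(w[0]*np.cos(t)+w[1]*np.sin(t)),1000*(-w[0]*np.sin(t)+w[1]*np.cos(t))],1),'z',round(float(np.median(P[:,2])),4)
E
python3 - <<'E'
from h import *
m,a,d=cam('top','t2.png');W=cloud(m,d)
print(rect(W,C(20,85),.05,.067)); print('b184',rect(W,(.39,.302),.035,.0455,.075)); print('block',rect(W,C(13,-120),.06,.08,.06))
b=(.39,.3018)
plan((.52,.20,.11,80),(.41,.28,.11,72.3),(*b,.08,72.3),(*b,-.017))
E
```

```text
None
b184 (232, array([404.3, 346.8]), array([26.1, 60.8]), 75.0, 'carrier', array([-171.7,  340.7]), 'z', 0.0408)
block (730, array([632.6, -93.9]), array([60.5, 70.4]), 6.5, 'carrier', array([  13.3, -119.9]), 'z', 0.0688)
at [0.6186 0.1236 0.1227] 95.52 w 0.0866 t 16.38 tilt -1.0
-> [0.52 0.2  0.11] yaw 80 shift [ 0.428 -0.454  0.064] turn 0.0862 rows>= 4
-> [0.41 0.28 0.11] yaw 72.3 shift [ 0.298 -0.611 -0.   ] turn 0.0428 rows>= 4
-> [0.39   0.3018 0.08  ] yaw 72.3 shift [ 0.073 -0.128  0.15 ] turn -0.0 rows>= 2
-> [ 0.39    0.3018 -0.017 ] yaw 72.3 shift [0.    0.    0.485] turn -0.0 rows>= 3
```

Request:
move_arm --motion "1 0.428 -0.454 0.064 0.0862;1 0.428 -0.454 0.064 0.0862;1 0.428 -0.454 0.064 0.0862;1 0.428 -0.454 0.064 0.0862;1 0.428 -0.454 0.064 0.0862;1 0.428 -0.454 0.064 0.0862"

```text
time: 16.88
position: [0.5202, 0.1999, 0.1088]
tool_rot: [0.766, 0.643, -0.001, -0.0]
ft_force: [0.7, 0.1, 0.2]
grip_width: 0.0871
grip_force: 0.0
```

Request:
move_arm --motion "1 0.298 -0.611 0 0.0428;1 0.298 -0.611 0 0.0428;1 0.298 -0.611 0 0.0428;1 0.298 -0.611 0 0.0428;1 0.298 -0.611 0 0.0428;1 0.298 -0.611 0 0.0428"

```text
time: 17.38
position: [0.4123, 0.2798, 0.11]
tool_rot: [0.807, 0.59, 0.001, 0.0]
ft_force: [-0.3, 0.7, -0.2]
grip_width: 0.0873
grip_force: 0.0
```

Request:
move_arm --motion "1 0.073 -0.128 0.15 0;1 0.073 -0.128 0.15 0;1 0.073 -0.128 0.15 0;1 0.073 -0.128 0.15 0;1 0.073 -0.128 0.15 0"

```text
time: 17.8
position: [0.3932, 0.3011, 0.0806]
tool_rot: [0.808, 0.589, 0.001, 0.0]
ft_force: [0.2, -1.1, 0.4]
grip_width: 0.0865
grip_force: 0.0
```

```bash
python3 - <<'E'
from h import *
m,a,d=cam('top','t2.png');W=cloud(m,d)
print(rect(W,C(20,95),.05,.067));print('block',rect(W,C(13,-120),.06,.08,.06))
m,a,d=cam('scene');print(rect(cloud(m,d),C(20,85),.05,.067,.075))
plan((.39,.3018,-.017,72.3))
E
```

```text
(1254, array([606.8, 123.1]), array([127. ,  94.4]), 87.5, 'carrier', array([ 8.3, 98.6]), 'z', 0.0609)
block (728, array([632.5, -93.8]), array([60.2, 70.3]), 5.6, 'carrier', array([  13.2, -119.7]), 'z', 0.069)
(864, array([620.6, 121.6]), array([ 62.7, 121.4]), 5.3, 'carrier', array([21.9, 95.9]), 'z', 0.063)
at [0.3926 0.3012 0.0808] 72.19 w 0.0872 t 17.9 tilt -1.0
-> [ 0.39    0.3018 -0.017 ] yaw 72.3 shift [-0.001 -0.013  0.489] turn -0.0006 rows>= 3
```

Request:
move_arm --motion "1 -0.001 -0.013 0.16 0;1 -0.001 -0.013 0.33 0;1 -0.001 -0.013 0.45 0;1 -0.001 -0.013 0.485 0;1 -0.001 -0.013 0.485 0;-1 -0.001 -0.013 0.485 0;-1 -0.001 -0.013 0.485 0;-1 -0.001 -0.013 0.485 0;-1 -0.001 -0.013 0.485 0;-1 -0.001 -0.013 0.485 0;-1 -0.001 -0.013 0.485 0;-1 -0.001 -0.013 0.485 0"

```text
time: 18.9
position: [0.3903, 0.3027, -0.0157]
tool_rot: [0.807, 0.59, 0.002, 0.001]
ft_force: [1.6, -1.9, 7.2]
grip_width: 0.0599
grip_force: 30.0
```

Request:
move_arm --motion "-1 0 0 -0.1 0;-1 0 0 -0.25 0;-1 0 0 -0.45 0;-1 0 0 -0.65 0;-1 0 0 -0.7 0;-1 0 0 -0.7 0;-1 0 0 -0.7 0"

```text
time: 19.48
position: [0.3874, 0.3019, 0.1232]
tool_rot: [0.808, 0.59, -0.0, -0.0]
ft_force: [0.2, -0.1, -2.8]
grip_width: 0.0597
grip_force: 30.0
```

```bash
python3 - <<'E'
from h import *
s=C(20,95)
plan((.52,.20,.12,82),(*s,.12,95.5),(*s,.045))
E
```

```text
at [0.3874 0.3019 0.1232] 72.29 w 0.0597 t 19.48 tilt -1.0
-> [0.52 0.2  0.12] yaw 82 shift [-0.283  0.787  0.016] turn -0.054 rows>= 5
-> [0.6187 0.1206 0.12  ] yaw 95.5 shift [-0.325  0.544 -0.   ] turn -0.075 rows>= 4
-> [0.6187 0.1206 0.045 ] yaw 95.5 shift [0.    0.    0.375] turn -0.0 rows>= 2
```

Request:
move_arm --motion "-1 -0.14 0.4 0.01 -0.027;-1 -0.283 0.787 0.016 -0.054;-1 -0.283 0.787 0.016 -0.054;-1 -0.283 0.787 0.016 -0.054;-1 -0.283 0.787 0.016 -0.054;-1 -0.283 0.787 0.016 -0.054;-1 -0.283 0.787 0.016 -0.054;-1 -0.283 0.787 0.016 -0.054"

```text
time: 20.15
position: [0.5179, 0.2005, 0.118]
tool_rot: [0.754, 0.656, -0.002, -0.002]
ft_force: [-1.1, -0.3, -1.8]
grip_width: 0.0598
grip_force: 30.0
```

Request:
move_arm --motion "-1 -0.11 0.18 0 -0.025;-1 -0.22 0.36 0 -0.05;-1 -0.325 0.544 0 -0.075;-1 -0.325 0.544 0 -0.075;-1 -0.325 0.544 0 -0.075;-1 -0.325 0.544 0 -0.075;-1 -0.325 0.544 0 -0.075;-1 -0.325 0.544 0 -0.075;-1 -0.325 0.544 0 -0.075"

```text
time: 20.9
position: [0.6181, 0.122, 0.1198]
tool_rot: [0.672, 0.741, -0.0, -0.0]
ft_force: [0.2, -0.3, -3.1]
grip_width: 0.0598
grip_force: 30.0
```

```bash
python3 - <<'E'
from h import *
s=C(20,95)
plan((*s,.0465,95.5))
E
```

```text
at [0.6181 0.122  0.1198] 95.6 w 0.0598 t 20.9 tilt -1.0
-> [0.6187 0.1206 0.0465] yaw 95.5 shift [-0.008  0.002  0.367] turn 0.0006 rows>= 2
```

Request:
move_arm --motion "-1 -0.022 0.002 0.1 0;-1 -0.022 0.002 0.2 0;-1 -0.022 0.002 0.28 0;-1 -0.022 0.002 0.33 0;-1 -0.022 0.002 0.365 0;-1 -0.022 0.002 0.37 0;-1 -0.022 0.002 0.37 0;-1 -0.012 0.002 0.37 0;-1 0 0.002 0.37 0;-1 0.002 0.002 0.37 0;-1 0.002 0.002 0.37 0;-1 0.002 0.002 0.37 0"

```text
time: 21.9
position: [0.6206, 0.1203, 0.0464]
tool_rot: [0.672, 0.74, 0.0, 0.001]
ft_force: [-0.6, -4.8, 0.2]
grip_width: 0.0596
grip_force: 30.0
```

Request:
move_arm --motion "-1 0 0 0.005 0;0.6 0 0 0.005 0;0.6 0 0 0.005 0;0.6 0 0 0.005 0;0.6 0 0 0.005 0;0.8 0 0 -0.1 0;1 0 0 -0.3 0;1 0 0 -0.5 0;1 0 0 -0.6 0;1 0 0 -0.6 0;1 0 0 -0.6 0"

```text
time: 22.82
position: [0.6206, 0.1216, 0.1673]
tool_rot: [0.672, 0.74, 0.001, 0.001]
ft_force: [-0.4, -0.4, -1.0]
grip_width: 0.0863
grip_force: 0.0
```

```bash
python3 - <<'E'
from h import *
m,a,d=cam('wrist');W=cloud(m,d)
print('w',rect(W,C(20,95),.095,.112,.08))
print(pose()[0])
b=(.3907,-.2814)
plan((.56,-.04,.2,100),(.47,-.17,.15,110),(*b,.09,116),(*b,-.0165))
E
```

```text
w (9338, array([620.5, 129.1]), array([ 60.2, 105.8]), 5.3, 'carrier', array([ 22.6, 103.4]), 'z', 0.1037)
[0.6191726  0.12146772 0.1655165 ]
at [0.6192 0.1215 0.1655] 95.51 w 0.0869 t 22.87 tilt -1.0
-> [ 0.56 -0.04  0.2 ] yaw 100 shift [-0.775 -0.372 -0.172] turn -0.0249 rows>= 5
-> [ 0.47 -0.17  0.15] yaw 110 shift [-0.562 -0.556  0.25 ] turn -0.0556 rows>= 4
-> [ 0.3907 -0.2814  0.09  ] yaw 116 shift [-0.388 -0.563  0.3  ] turn -0.0333 rows>= 4
-> [ 0.3907 -0.2814 -0.0165] yaw 116 shift [0.    0.    0.532] turn 0.0 rows>= 3
```

Request:
move_arm --motion "1 -0.775 -0.372 -0.172 -0.0249;1 -0.775 -0.372 -0.172 -0.0249;1 -0.775 -0.372 -0.172 -0.0249;1 -0.775 -0.372 -0.172 -0.0249;1 -0.775 -0.372 -0.172 -0.0249;1 -0.775 -0.372 -0.172 -0.0249;1 -0.775 -0.372 -0.172 -0.0249"

```text
time: 23.45
position: [0.5598, -0.0399, 0.1987]
tool_rot: [0.644, 0.765, -0.0, -0.002]
ft_force: [0.2, 0.5, -0.3]
grip_width: 0.0872
grip_force: 0.0
```

Request:
move_arm --motion "1 -0.562 -0.556 0.25 -0.0556;1 -0.562 -0.556 0.25 -0.0556;1 -0.562 -0.556 0.25 -0.0556;1 -0.562 -0.556 0.25 -0.0556;1 -0.562 -0.556 0.25 -0.0556;1 -0.562 -0.556 0.25 -0.0556"

```text
time: 23.95
position: [0.4695, -0.1697, 0.1485]
tool_rot: [0.575, 0.818, 0.0, -0.002]
ft_force: [0.1, 0.7, 0.6]
grip_width: 0.0868
grip_force: 0.0
```

Request:
move_arm --motion "1 -0.388 -0.563 0.3 -0.0333;1 -0.388 -0.563 0.3 -0.0333;1 -0.388 -0.563 0.3 -0.0333;1 -0.388 -0.563 0.3 -0.0333;1 -0.388 -0.563 0.3 -0.0333;1 -0.388 -0.563 0.3 -0.0333;1 -0.388 -0.563 0.3 -0.0333"

```text
time: 24.53
position: [0.3928, -0.2802, 0.0903]
tool_rot: [0.529, 0.848, 0.0, 0.0]
ft_force: [0.1, -0.6, 0.3]
grip_width: 0.0872
grip_force: 0.0
```

```bash
python3 - <<'E'
from h import *
m,a,d=cam('scene');W=cloud(m,d)
print('col',rect(W,C(20,95),.095,.112,.08),'block',rect(W,C(13,-120),.06,.08,.06))
m,a,d=cam('top');W=cloud(m,d)
print('col',rect(W,C(20,95),.095,.112,.08),'block',rect(W,C(13,-120),.06,.08,.06))
b=(.3907,-.2814)
plan((*b,-.0165,116))
E
```

```text
col (974, array([620.9, 121.2]), array([ 63.4, 120.4]), 6.3, 'carrier', array([22.2, 95.4]), 'z', 0.1053) block (575, array([637.5, -93. ]), array([63.4, 69.8]), 6.2, 'carrier', array([  18.2, -119.4]), 'z', 0.0712)
col (1345, array([616.9, 120.4]), array([ 60.7, 120.3]), 5.2, 'carrier', array([18.2, 95. ]), 'z', 0.1028) block (730, array([632.7, -93.9]), array([61.2, 70.7]), 6.9, 'carrier', array([  13.4, -119.8]), 'z', 0.0689)
at [ 0.3929 -0.2803  0.0907] 116.15 w 0.087 t 24.63 tilt -1.0
-> [ 0.3907 -0.2814 -0.0165] yaw 116 shift [-0.    -0.012  0.536] turn 0.0008 rows>= 3
```

Request:
move_arm --motion "1 0 -0.012 0.18 0;1 0 -0.012 0.36 0;1 0 -0.012 0.5 0;1 0 -0.012 0.534 0;1 0 -0.012 0.534 0;-1 0 -0.012 0.534 0;-1 0 -0.012 0.534 0;-1 0 -0.012 0.534 0;-1 0 -0.012 0.534 0;-1 0 -0.012 0.534 0;-1 0 -0.012 0.534 0;-1 0 -0.012 0.534 0"

```text
time: 25.63
position: [0.3902, -0.2835, -0.0153]
tool_rot: [0.53, 0.848, -0.0, 0.002]
ft_force: [2.1, 1.3, 6.9]
grip_width: 0.0597
grip_force: 30.0
```

Request:
move_arm --motion "-1 0 0 -0.1 0;-1 0 0 -0.25 0;-1 0 0 -0.45 0;-1 0 0 -0.65 0;-1 0 0 -0.85 0;-1 0 0 -0.95 0;-1 0 0 -0.95 0;-1 0 0 -0.95 0"

```text
time: 26.3
position: [0.3892, -0.283, 0.1745]
tool_rot: [0.53, 0.848, -0.0, 0.001]
ft_force: [-0.4, 1.4, -2.6]
grip_width: 0.0595
grip_force: 30.0
```

```bash
python3 - <<'E'
from h import *
s=C(21,95)
plan((.47,-.14,.175,108),(.56,0,.175,100),(*s,.175,95.5),(*s,.089))
E
```

```text
at [ 0.3892 -0.283   0.1745] 115.98 w 0.0595 t 26.3 tilt -1.0
-> [ 0.47  -0.14   0.175] yaw 108 shift [ 0.466  0.677 -0.003] turn 0.0443 rows>= 4
-> [0.56  0.    0.175] yaw 100 shift [ 0.527  0.644 -0.   ] turn 0.0444 rows>= 4
-> [0.6197 0.1207 0.175 ] yaw 95.5 shift [ 0.542  0.399 -0.   ] turn 0.025 rows>= 4
-> [0.6197 0.1207 0.089 ] yaw 95.5 shift [0.   0.   0.43] turn -0.0 rows>= 3
```

Request:
move_arm --motion "-1 0.23 0.34 0 0.022;-1 0.466 0.677 0 0.0443;-1 0.466 0.677 0 0.0443;-1 0.466 0.677 0 0.0443;-1 0.466 0.677 0 0.0443;-1 0.466 0.677 0 0.0443;-1 0.466 0.677 0 0.0443"

```text
time: 26.88
position: [0.4687, -0.1391, 0.1717]
tool_rot: [0.587, 0.809, -0.001, -0.002]
ft_force: [-0.2, 0.2, -1.8]
grip_width: 0.0595
grip_force: 30.0
```

Request:
move_arm --motion "-1 0.26 0.32 0 0.022;-1 0.527 0.644 0 0.0444;-1 0.527 0.644 0 0.0444;-1 0.527 0.644 0 0.0444;-1 0.527 0.644 0 0.0444;-1 0.527 0.644 0 0.0444;-1 0.527 0.644 0 0.0444"

```text
time: 27.47
position: [0.5588, -0.001, 0.1724]
tool_rot: [0.643, 0.766, -0.001, -0.001]
ft_force: [-0.7, -0.5, -0.8]
grip_width: 0.0599
grip_force: 30.0
```

Request:
move_arm --motion "-1 0.18 0.13 0 0.008;-1 0.36 0.26 0 0.016;-1 0.542 0.399 0 0.025;-1 0.542 0.399 0 0.025;-1 0.542 0.399 0 0.025;-1 0.542 0.399 0 0.025;-1 0.542 0.399 0 0.025;-1 0.542 0.399 0 0.025"

```text
time: 28.13
position: [0.6187, 0.1187, 0.1733]
tool_rot: [0.673, 0.739, -0.001, -0.0]
ft_force: [-0.3, -0.8, -1.9]
grip_width: 0.0597
grip_force: 30.0
```

```bash
python3 - <<'E'
from h import *
s=C(21,95)
plan((*s,.089,95.5))
m,a,d=cam('wrist');W=cloud(m,d)
p=pose()[0];L=W-p
print(rect(W,p[:2],.155,.25,.08),'below')
cv2.imwrite('pics/w3.png',a[:,:,::-1])
E
```

```text
at [0.6187 0.1187 0.1733] 95.36 w 0.0597 t 28.13 tilt -1.0
-> [0.6197 0.1207 0.089 ] yaw 95.5 shift [0.009 0.006 0.421] turn -0.0008 rows>= 3
(21222, array([617.7, 137.5]), array([81.3, 83.1]), 5.2, 'carrier', array([ 20.7, 112. ]), 'z', 0.2304) below
```

Request:
move_arm --motion "-1 0.001 0.004 0.1 0;-1 0.001 0.004 0.2 0;-1 0.001 0.004 0.3 0;-1 0.001 0.004 0.37 0;-1 0.001 0.004 0.405 0;-1 0.001 0.004 0.42 0;-1 0.001 0.004 0.425 0;-1 0.001 0.004 0.425 0;-1 0.001 0.004 0.425 0"

```text
time: 28.93
position: [0.6214, 0.1212, 0.0894]
tool_rot: [0.672, 0.74, 0.001, 0.001]
ft_force: [-0.3, -0.2, -1.3]
grip_width: 0.0596
grip_force: 30.0
```

Request:
move_arm --motion "0.6 0 0 0 0;0.6 0 0 0 0;0.6 0 0 0 0;0.6 0 0 0 0;0.6 0 0 0 0;0.8 0 0 -0.1 0;1 0 0 -0.3 0;1 0 0 -0.45 0;1 0 0 -0.45 0;1 0 0 -0.45 0"

```text
time: 29.77
position: [0.6222, 0.1214, 0.181]
tool_rot: [0.672, 0.74, 0.002, 0.002]
ft_force: [0.4, -0.2, 0.4]
grip_width: 0.0862
grip_force: 0.0
```

```bash
python3 - <<'E'
from h import *
m,a,d=cam('wrist');W=cloud(m,d)
print('w',rect(W,C(20,95),.138,.16,.08))
b=(.5525,-.3971)
plan((.60,-.06,.18,95.5),(.58,-.23,.15,96.1),(*b,.10,96.1),(*b,-.0165))
E
```

```text
w (10360, array([620.7, 135.2]), array([60.1, 93.2]), 5.5, 'carrier', array([ 23.4, 109.3]), 'z', 0.1458)
at [0.6205 0.1214 0.179 ] 95.52 w 0.0862 t 29.82 tilt -1.0
-> [ 0.6  -0.06  0.18] yaw 95.5 shift [-0.893 -0.189 -0.005] turn 0.0001 rows>= 5
-> [ 0.58 -0.23  0.15] yaw 96.1 shift [-0.837 -0.181  0.15 ] turn -0.0033 rows>= 5
-> [ 0.5525 -0.3971  0.1   ] yaw 96.1 shift [-0.816 -0.226  0.25 ] turn -0.0 rows>= 5
-> [ 0.5525 -0.3971 -0.0165] yaw 96.1 shift [0.    0.    0.582] turn -0.0 rows>= 3
```

Request:
move_arm --motion "1 -0.893 -0.189 -0.005 0;1 -0.893 -0.189 -0.005 0;1 -0.893 -0.189 -0.005 0;1 -0.893 -0.189 -0.005 0;1 -0.893 -0.189 -0.005 0;1 -0.893 -0.189 -0.005 0;1 -0.893 -0.189 -0.005 0"

```text
time: 30.4
position: [0.5987, -0.0607, 0.1776]
tool_rot: [0.673, 0.739, -0.001, -0.002]
ft_force: [-0.3, 0.5, -0.5]
grip_width: 0.0871
grip_force: 0.0
```

Request:
move_arm --motion "1 -0.837 -0.181 0.15 -0.0033;1 -0.837 -0.181 0.15 -0.0033;1 -0.837 -0.181 0.15 -0.0033;1 -0.837 -0.181 0.15 -0.0033;1 -0.837 -0.181 0.15 -0.0033;1 -0.837 -0.181 0.15 -0.0033;1 -0.837 -0.181 0.15 -0.0033"

```text
time: 30.98
position: [0.5798, -0.2283, 0.1485]
tool_rot: [0.668, 0.744, 0.0, -0.001]
ft_force: [0.0, 0.0, -0.1]
grip_width: 0.0873
grip_force: 0.0
```

Request:
move_arm --motion "1 -0.816 -0.226 0.25 0;1 -0.816 -0.226 0.25 0;1 -0.816 -0.226 0.25 0;1 -0.816 -0.226 0.25 0;1 -0.816 -0.226 0.25 0;1 -0.816 -0.226 0.25 0;1 -0.816 -0.226 0.25 0"

```text
time: 31.57
position: [0.5531, -0.3946, 0.0992]
tool_rot: [0.668, 0.744, 0.001, -0.001]
ft_force: [-0.2, 0.6, 0.3]
grip_width: 0.0871
grip_force: 0.0
```

```bash
python3 - <<'E'
from h import *
m,a,d=cam('top');W=cloud(m,d)
print('col',rect(W,C(20,95),.137,.155,.08),'block',rect(W,C(13,-120),.06,.08,.06))
plan((.5525,-.3971,-.0165,96.1))
E
```

```text
col (1478, array([617.7, 119.5]), array([ 61.1, 120.2]), 5.3, 'carrier', array([18.9, 94. ]), 'z', 0.1448) block (665, array([619.4, -69.7]), array([60.1, 68.1]), 6.8, 'carrier', array([  2.5, -94.5]), 'z', 0.0688)
at [ 0.5533 -0.394   0.0996] 96.24 w 0.0867 t 31.62 tilt -1.0
-> [ 0.5525 -0.3971 -0.0165] yaw 96.1 shift [-0.015 -0.006  0.581] turn 0.0008 rows>= 3
```

The block has now been knocked to about (2.5,-94.5) in the carrier; I'll re-measure it before grasping. Now the fourth box.

Request:
move_arm --motion "1 -0.012 -0.006 0.2 0;1 -0.012 -0.006 0.4 0;1 -0.012 -0.006 0.54 0;1 -0.012 -0.006 0.578 0;1 -0.012 -0.006 0.578 0;-1 -0.012 -0.006 0.578 0;-1 -0.012 -0.006 0.578 0;-1 -0.012 -0.006 0.578 0;-1 -0.012 -0.006 0.578 0;-1 -0.012 -0.006 0.578 0;-1 -0.012 -0.006 0.578 0;-1 -0.012 -0.006 0.578 0"

```text
time: 32.62
position: [0.5535, -0.401, -0.0141]
tool_rot: [0.669, 0.744, 0.0, 0.003]
ft_force: [3.2, 1.0, 5.5]
grip_width: 0.06
grip_force: 30.0
```

Request:
move_arm --motion "-1 0 0 -0.1 0;-1 0 0 -0.25 0;-1 0 0 -0.45 0;-1 0 0 -0.65 0;-1 0 0 -0.85 0;-1 0 0 -1 0;-1 0 0 -1 0;-1 0 0 -1 0"

```text
time: 33.28
position: [0.5518, -0.4006, 0.1861]
tool_rot: [0.668, 0.744, -0.0, 0.002]
ft_force: [0.3, 0.0, -2.5]
grip_width: 0.0598
grip_force: 30.0
```

```bash
python3 - <<'E'
from h import *
s=C(21,94.5)
plan((.58,-.23,.21,96),(.60,-.06,.215,95.5),(*s,.215,95.5),(*s,.131))
E
```

```text
at [ 0.5518 -0.4006  0.1861] 96.1 w 0.0598 t 33.28 tilt -0.99999
-> [ 0.58 -0.23  0.21] yaw 96 shift [ 0.833  0.231 -0.119] turn 0.0006 rows>= 5
-> [ 0.6   -0.06   0.215] yaw 95.5 shift [ 0.835  0.188 -0.025] turn 0.0028 rows>= 5
-> [0.6197 0.1202 0.215 ] yaw 95.5 shift [ 0.887  0.185 -0.   ] turn -0.0 rows>= 5
-> [0.6197 0.1202 0.131 ] yaw 95.5 shift [0.   0.   0.42] turn -0.0 rows>= 3
```

Request:
move_arm --motion "-1 0.2 0.06 -0.06 0;-1 0.4 0.12 -0.119 0;-1 0.833 0.231 -0.119 0;-1 0.833 0.231 -0.119 0;-1 0.833 0.231 -0.119 0;-1 0.833 0.231 -0.119 0;-1 0.833 0.231 -0.119 0;-1 0.833 0.231 -0.119 0"

```text
time: 33.95
position: [0.579, -0.2301, 0.2061]
tool_rot: [0.669, 0.744, -0.001, -0.001]
ft_force: [0.4, -0.4, -1.9]
grip_width: 0.0593
grip_force: 30.0
```

Request:
move_arm --motion "-1 0.2 0.06 -0.025 0.0028;-1 0.4 0.12 -0.025 0.0028;-1 0.835 0.188 -0.025 0.0028;-1 0.835 0.188 -0.025 0.0028;-1 0.835 0.188 -0.025 0.0028;-1 0.835 0.188 -0.025 0.0028;-1 0.835 0.188 -0.025 0.0028;-1 0.835 0.188 -0.025 0.0028"

```text
time: 34.62
position: [0.5996, -0.0615, 0.2123]
tool_rot: [0.673, 0.74, -0.0, 0.0]
ft_force: [0.9, 0.4, -2.0]
grip_width: 0.0598
grip_force: 30.0
```

Request:
move_arm --motion "-1 0.2 0.045 0 0;-1 0.4 0.09 0 0;-1 0.6 0.13 0 0;-1 0.8 0.165 0 0;-1 0.87 0.185 0 0;-1 0.87 0.185 0 0;-1 0.87 0.185 0 0;-1 0.87 0.185 0 0;-1 0.87 0.185 0 0;-1 0.87 0.185 0 0"

```text
time: 35.45
position: [0.6194, 0.1156, 0.2126]
tool_rot: [0.673, 0.74, -0.0, 0.0]
ft_force: [0.8, 0.4, -1.8]
grip_width: 0.0597
grip_force: 30.0
```

```bash
python3 - <<'E'
from h import *
plan((*C(20.5,91.5),.1325,95.5))
m,a,d=cam('wrist');W=cloud(m,d)
q=W.reshape(-1,3)
# wrist: end of held box and of box 3
for zl,zh in ((.225,.262),(.138,.16)): print(rect(W,C(20,95),zl,zh,.085))
E
```

```text
at [0.6194 0.1156 0.2126] 95.45 w 0.0597 t 35.45 tilt -1.0
-> [0.6195 0.1171 0.1325] yaw 95.5 shift [0.008 0.002 0.401] turn -0.0003 rows>= 2
(561, array([616.8, 151.8]), array([77.7, 55.1]), 5.4, 'carrier', array([ 21.1, 126.3]), 'z', 0.2559)
(467, array([616.6, 178.6]), array([58.7,  5.3]), 5.4, 'carrier', array([ 23.5, 152.9]), 'z', 0.1454)
```

Request:
move_arm --motion "-1 0.008 0.002 0.1 0;-1 0.008 0.002 0.2 0;-1 0.008 0.002 0.3 0;-1 0.008 0.002 0.36 0;-1 0.008 0.002 0.39 0;-1 0.008 0.002 0.405 0;-1 0.008 0.002 0.405 0;-1 0.008 0.002 0.405 0;-1 0.008 0.002 0.405 0"

```text
time: 36.25
position: [0.6203, 0.1192, 0.1325]
tool_rot: [0.672, 0.741, 0.001, 0.001]
ft_force: [-0.1, -0.3, -0.7]
grip_width: 0.0596
grip_force: 30.0
```

Request:
move_arm --motion "0.6 0 0 0 0;0.6 0 0 0 0;0.6 0 0 0 0;0.6 0 0 0 0;0.6 0 0 0 0;0.8 0 0 -0.1 0;1 0 0 -0.3 0;1 0 0 -0.45 0;1 0 0 -0.45 0;1 0 0 -0.45 0"

```text
time: 37.08
position: [0.6211, 0.1194, 0.2243]
tool_rot: [0.672, 0.741, 0.002, 0.002]
ft_force: [-0.1, 0.9, -0.1]
grip_width: 0.086
grip_force: 0.0
```

```bash
python3 - <<'E'
from h import *
m,a,d=cam('wrist');W=cloud(m,d)
print('w',rect(W,C(20,95),.18,.20,.08))
b=(.4229,.1849)
plan((.50,.16,.2,95.5),(*b,.10,95.5),(*b,-.014))
E
```

```text
w (10760, array([619.5, 134.4]), array([60.2, 97.4]), 5.5, 'carrier', array([ 22.1, 108.7]), 'z', 0.1878)
at [0.6195 0.1193 0.2222] 95.61 w 0.0864 t 37.13 tilt -1.0
-> [0.5  0.16 0.2 ] yaw 95.5 shift [ 0.261 -0.575  0.111] turn 0.0006 rows>= 4
-> [0.4229 0.1849 0.1   ] yaw 95.5 shift [ 0.161 -0.372  0.5  ] turn -0.0 rows>= 4
-> [ 0.4229  0.1849 -0.014 ] yaw 95.5 shift [0.   0.   0.57] turn -0.0 rows>= 3
```

Request:
move_arm --motion "1 0.261 -0.575 0.111 0;1 0.261 -0.575 0.111 0;1 0.261 -0.575 0.111 0;1 0.261 -0.575 0.111 0;1 0.261 -0.575 0.111 0;1 0.261 -0.575 0.111 0"

```text
time: 37.63
position: [0.4998, 0.1601, 0.1987]
tool_rot: [0.671, 0.741, -0.0, -0.0]
ft_force: [0.8, -0.3, -0.1]
grip_width: 0.087
grip_force: 0.0
```

Request:
move_arm --motion "1 0.161 -0.372 0.5 0;1 0.161 -0.372 0.5 0;1 0.161 -0.372 0.5 0;1 0.161 -0.372 0.5 0;1 0.161 -0.372 0.5 0;1 0.161 -0.372 0.5 0;1 0.161 -0.372 0.5 0"

```text
time: 38.22
position: [0.4267, 0.1848, 0.1004]
tool_rot: [0.672, 0.741, 0.002, 0.002]
ft_force: [1.1, -1.0, -0.7]
grip_width: 0.0868
grip_force: 0.0
```

```bash
python3 - <<'E'
from h import *
m,a,d=cam('top');W=cloud(m,d)
print('col',rect(W,C(20,95),.178,.2,.08),'block',rect(W,C(2,-94),.06,.08,.06))
m,a,d=cam('wrist');print('round w',rect(cloud(m,d),(.4229,.1849),.044,.056,.05))
plan((.4229,.1849,-.014,95.5))
E
```

```text
col (1636, array([616.2, 121.4]), array([ 60.8, 120.1]), 5.7, 'carrier', array([17.6, 96.1]), 'z', 0.1869) block (737, array([610.3, -69.7]), array([79.2, 70.3]), 6.8, 'carrier', array([ -6.6, -93.6]), 'z', 0.0688)
round w (4990, array([426.9, 186.9]), array([62.8, 62.4]), 5.4, 'carrier', array([-164.5,  179.4]), 'z', 0.0497)
at [0.4259 0.1848 0.1006] 95.55 w 0.0868 t 38.32 tilt -0.99999
-> [ 0.4229  0.1849 -0.014 ] yaw 95.5 shift [ 0.002 -0.015  0.573] turn 0.0003 rows>= 3
```

Request:
move_arm --motion "1 0.007 -0.01 0.2 0;1 0.007 -0.01 0.4 0;1 0.007 -0.01 0.54 0;1 0.007 -0.01 0.575 0;1 0.007 -0.01 0.575 0;-1 0.007 -0.01 0.575 0;-1 0.007 -0.01 0.575 0;-1 0.007 -0.01 0.575 0;-1 0.007 -0.01 0.575 0;-1 0.007 -0.01 0.575 0;-1 0.007 -0.01 0.575 0;-1 0.007 -0.01 0.575 0"

```text
time: 39.32
position: [0.4228, 0.1864, -0.0141]
tool_rot: [0.672, 0.741, 0.002, 0.002]
ft_force: [0.9, -0.2, 7.5]
grip_width: 0.0633
grip_force: 30.0
```

Request:
move_arm --motion "-1 0 0 -0.2 0;-1 0 0 -0.4 0;-1 0 0 -0.6 0;-1 0 0 -0.8 0;-1 0 0 -1 0;-1 0 0 -1 0;-1 0 0 -1 0;-1 0 0 -1 0"

```text
time: 39.98
position: [0.4194, 0.1858, 0.1842]
tool_rot: [0.672, 0.741, -0.0, -0.0]
ft_force: [-0.5, -0.5, -2.0]
grip_width: 0.0637
grip_force: 30.0
```

```bash
python3 - <<'E'
from h import *
s=C(20.5,95)
plan((.44,.18,.255,95.5),(*s,.255,95.5),(*s,.176))
E
```

```text
at [0.4194 0.1858 0.1842] 95.61 w 0.0637 t 39.98 tilt -1.0
-> [0.44  0.18  0.255] yaw 95.5 shift [-0.039  0.1   -0.354] turn 0.0006 rows>= 2
-> [0.6192 0.1206 0.255 ] yaw 95.5 shift [-0.381  0.863 -0.   ] turn -0.0 rows>= 5
-> [0.6192 0.1206 0.176 ] yaw 95.5 shift [0.    0.    0.395] turn -0.0 rows>= 2
```

Request:
move_arm --motion "-1 -0.039 0.1 -0.15 0;-1 -0.039 0.1 -0.354 0;-1 -0.039 0.1 -0.354 0;-1 -0.039 0.1 -0.354 0;-1 -0.039 0.1 -0.354 0"

```text
time: 40.4
position: [0.4393, 0.1798, 0.2531]
tool_rot: [0.672, 0.741, -0.002, -0.002]
ft_force: [-0.8, -0.0, -0.3]
grip_width: 0.0635
grip_force: 30.0
```

Request:
move_arm --motion "-1 -0.08 0.18 0 0;-1 -0.16 0.36 0 0;-1 -0.24 0.54 0 0;-1 -0.32 0.72 0 0;-1 -0.36 0.82 0 0;-1 -0.381 0.863 0 0;-1 -0.381 0.863 0 0;-1 -0.381 0.863 0 0;-1 -0.381 0.863 0 0;-1 -0.381 0.863 0 0"

```text
time: 41.23
position: [0.6183, 0.1221, 0.255]
tool_rot: [0.671, 0.741, -0.001, -0.001]
ft_force: [-0.2, 0.8, -1.3]
grip_width: 0.0634
grip_force: 30.0
```

```bash
python3 - <<'E'
from h import *
plan((*C(20.5,95.5),.1745,95.5))
E
```

```text
at [0.6183 0.1221 0.255 ] 95.67 w 0.0634 t 41.23 tilt -1.0
-> [0.6192 0.1211 0.1745] yaw 95.5 shift [-0.005  0.004  0.402] turn 0.001 rows>= 2
```

Request:
move_arm --motion "-1 -0.005 0.004 0.1 0;-1 -0.005 0.004 0.2 0;-1 -0.005 0.004 0.3 0;-1 -0.005 0.004 0.36 0;-1 -0.005 0.004 0.39 0;-1 -0.005 0.004 0.402 0;-1 -0.005 0.004 0.402 0;-1 -0.005 0.004 0.402 0;-1 -0.005 0.004 0.402 0"

```text
time: 41.98
position: [0.6221, 0.1204, 0.1762]
tool_rot: [0.672, 0.741, 0.001, 0.001]
ft_force: [0.1, -1.0, -0.3]
grip_width: 0.0636
grip_force: 30.0
```

Request:
move_arm --motion "0.7 0 0 0 0;0.7 0 0 0 0;0.7 0 0 0 0;0.7 0 0 0 0;0.7 0 0 0 0;0.8 0 0 -0.1 0;1 0 0 -0.3 0;1 0 0 -0.45 0;1 0 0 -0.45 0;1 0 0 -0.45 0"

```text
time: 42.82
position: [0.6228, 0.1203, 0.2675]
tool_rot: [0.672, 0.741, 0.002, 0.002]
ft_force: [-0.8, 0.1, -0.2]
grip_width: 0.0862
grip_force: 0.0
```

```bash
python3 - <<'E'
from h import *
plan((.60,-.06,.27,95.5),(.56,-.2,.2,95.5))
E
```

```text
at [0.6228 0.1203 0.2675] 95.61 w 0.0862 t 42.82 tilt -0.99998
-> [ 0.6  -0.06  0.27] yaw 95.5 shift [-0.886 -0.202 -0.013] turn 0.0006 rows>= 5
-> [ 0.56 -0.2   0.2 ] yaw 95.5 shift [-0.678 -0.266  0.35 ] turn -0.0 rows>= 4
```

Next I move clear of the column and look at it and the block from above.

Request:
move_arm --motion "1 -0.886 -0.202 -0.013 0;1 -0.886 -0.202 -0.013 0;1 -0.886 -0.202 -0.013 0;1 -0.886 -0.202 -0.013 0;1 -0.886 -0.202 -0.013 0;1 -0.886 -0.202 -0.013 0;1 -0.886 -0.202 -0.013 0"

```text
time: 43.4
position: [0.5974, -0.0606, 0.2658]
tool_rot: [0.673, 0.74, -0.0, -0.002]
ft_force: [0.4, 0.3, 0.0]
grip_width: 0.0865
grip_force: 0.0
```

Request:
move_arm --motion "1 -0.678 -0.266 0.35 0;1 -0.678 -0.266 0.35 0;1 -0.678 -0.266 0.35 0;1 -0.678 -0.266 0.35 0;1 -0.678 -0.266 0.35 0;1 -0.678 -0.266 0.35 0;1 -0.678 -0.266 0.35 0"

```text
time: 43.98
position: [0.559, -0.1984, 0.1971]
tool_rot: [0.671, 0.741, 0.0, -0.001]
ft_force: [0.3, 0.5, 0.2]
grip_width: 0.0874
grip_force: 0.0
```

```bash
python3 - <<'E'
from h import *
m,a,d=cam('scene','s5.png');W=cloud(m,d)
print('s round',rect(W,C(20,95),.225,.26,.08)); print('s col',rect(W,C(20,95),.18,.198,.08)); print('block',rect(W,C(5,-94),.061,.08,.07))
m,a,d=cam('top');W=cloud(m,d)
print('t round',rect(W,C(20,95),.225,.26,.08)); print('block',rect(W,C(5,-94),.0655,.08,.07)); print(pose()[0])
E
```

```text
s round (539, array([621.8, 120. ]), array([62.5, 65.4]), 62.5, 'carrier', array([23. , 94.1]), 'z', 0.239)
s col (621, array([621.5, 122. ]), array([ 63.9, 120.5]), 5.7, 'carrier', array([22.9, 96.1]), 'z', 0.1891)
block (596, array([607.3, -63.6]), array([ 79.6, 101.5]), 88.9, 'carrier', array([ -9. , -87.2]), 'z', 0.0709)
t round (822, array([618.1, 118.6]), array([62.6, 62.4]), 44.8, 'carrier', array([19.3, 93.1]), 'z', 0.2368)
block (703, array([619.2, -68.5]), array([59.9, 70.1]), 6.1, 'carrier', array([  2.4, -93.2]), 'z', 0.0689)
[ 0.55966348 -0.19828545  0.19798128]
```

View pics/s5.png

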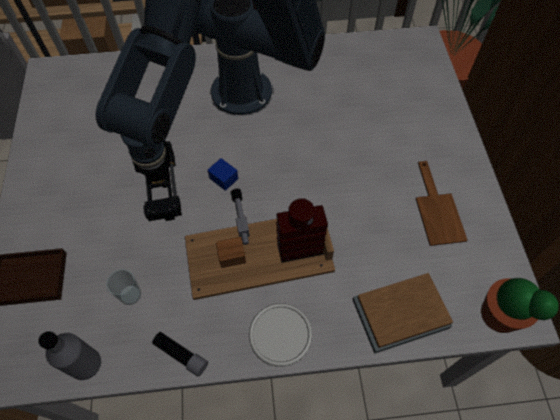

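The column stands square at pixel (302,230) with the round box on top at (302,212). The end block is at (231,251), on the -y side of the bolt. I'll grasp it 9 mm off-centre toward -y so the gripper body clears the column.

```bash
python3 - <<'E'
from h import *
g=C(3,-102)
plan((*g,.12,95.7),(*g,.004))
E
```

```text
at [ 0.5597 -0.1983  0.198 ] 95.75 w 0.0867 t 44.08 tilt -1.0
-> [ 0.6207 -0.0771  0.12  ] yaw 95.7 shift [0.572 0.364 0.39 ] turn 0.0003 rows>= 4
-> [ 0.6207 -0.0771  0.004 ] yaw 95.7 shift [0.   0.   0.58] turn -0.0 rows>= 3
```

Request:
move_arm --motion "1 0.572 0.364 0.39 0;1 0.572 0.364 0.39 0;1 0.572 0.364 0.39 0;1 0.572 0.364 0.39 0;1 0.572 0.364 0.39 0;1 0.572 0.364 0.39 0;1 0.572 0.364 0.39 0;1 0.572 0.364 0.39 0;1 0.572 0.364 0.39 0"

```text
time: 44.83
position: [0.6205, -0.0803, 0.1208]
tool_rot: [0.672, 0.74, 0.0, 0.001]
ft_force: [-0.3, -0.8, 0.3]
grip_width: 0.087
grip_force: 0.0
```

```bash
python3 - <<'E'
from h import *
plan((*C(3,-102),.004,95.7))
m,a,d=cam('wrist');print('blk w',rect(cloud(m,d),C(3,-93),.0655,.078,.06))
E
```

```text
at [ 0.6205 -0.0803  0.1208] 95.54 w 0.087 t 44.83 tilt -1.0
-> [ 0.6207 -0.0771  0.004 ] yaw 95.7 shift [0.016 0.002 0.584] turn -0.0009 rows>= 3
blk w (6784, array([613.9, -68.1]), array([81.1, 69.7]), 5.7, 'carrier', array([ -2.9, -92.4]), 'z', 0.0698)
```

Request:
move_arm --motion "1 0.012 0.002 0.2 0;1 0.012 0.002 0.4 0;1 0.012 0.002 0.54 0;1 0.012 0.002 0.58 0;1 0.012 0.002 0.58 0;-1 0.012 0.002 0.58 0;-1 0.012 0.002 0.58 0;-1 0.012 0.002 0.58 0;-1 0.012 0.002 0.58 0;-1 0.012 0.002 0.58 0;-1 0.012 0.002 0.58 0;-1 0.012 0.002 0.58 0"

```text
time: 45.88
position: [0.623, -0.0777, 0.0053]
tool_rot: [0.672, 0.741, 0.001, 0.003]
ft_force: [3.1, -1.1, 6.1]
grip_width: 0.0597
grip_force: 30.0
```

Request:
move_arm --motion "-1 0 0 -0.08 0;-1 0 0 -0.16 0;-1 0 0 -0.24 0;-1 0 0 -0.3 0;-1 0 0 -0.3 0;-1 0 0 -0.3 0;-1 0 0 -0.3 0"

```text
time: 46.47
position: [0.619, -0.0763, 0.0624]
tool_rot: [0.672, 0.741, -0.001, -0.001]
ft_force: [-0.6, 0.2, -2.4]
grip_width: 0.0598
grip_force: 30.0
```

```bash
python3 - <<'E'
from h import *
plan((*C(20,-14),.064,95.5),(*C(20,-14),.006,95.5))
m,a,d=cam('wrist');print('blk w',rect(cloud(m,d),pose()[0][:2],.115,.145,.06))
m,a,d=cam('top','t6.png')
cv2.imwrite('pics/t6.png',cv2.resize(a[120:260,210:400],None,fx=4,fy=4)[:,:,::-1])
E
```

```text
at [ 0.619  -0.0763  0.0624] 95.61 w 0.0598 t 46.47 tilt -1.0
-> [0.6291 0.0121 0.064 ] yaw 95.5 shift [ 0.435  0.094 -0.008] turn 0.0006 rows>= 3
-> [0.6291 0.0121 0.006 ] yaw 95.5 shift [0.   0.   0.29] turn -0.0 rows>= 2
blk w (17060, array([618.4, -62.6]), array([81.6, 62.4]), 6.0, 'carrier', array([  2.1, -87.3]), 'z', 0.127)
```

Request:
move_arm --motion "-1 0.1 0.02 0 0;-1 0.2 0.045 0 0;-1 0.3 0.07 0 0;-1 0.38 0.085 0 0;-1 0.43 0.094 0 0;-1 0.43 0.094 0 0;-1 0.43 0.094 0 0;-1 0.43 0.094 0 0;-1 0.43 0.094 0 0;-1 0.43 0.094 0 0"

```text
time: 47.4
position: [0.6305, 0.0095, 0.0634]
tool_rot: [0.672, 0.74, -0.0, 0.0]
ft_force: [-0.1, -0.6, -1.7]
grip_width: 0.0594
grip_force: 30.0
```

```bash
python3 - <<'E'
from h import *
plan((*C(20.5,-14.5),.006,95.5))
E
```

```text
at [0.6305 0.0095 0.0634] 95.53 w 0.0594 t 47.4 tilt -1.0
-> [0.6297 0.0116 0.006 ] yaw 95.5 shift [ 0.011 -0.003  0.287] turn 0.0002 rows>= 2
```

Request:
move_arm --motion "-1 0.005 -0.003 0.08 0;-1 0.005 -0.003 0.16 0;-1 0.005 -0.003 0.23 0;-1 0.005 -0.003 0.27 0;-1 0.005 -0.003 0.285 0;-1 0.005 -0.003 0.288 0;-1 0.005 -0.003 0.288 0;-1 0.005 -0.003 0.288 0"

```text
time: 48.07
position: [0.6306, 0.0113, 0.0065]
tool_rot: [0.672, 0.741, 0.0, 0.001]
ft_force: [-0.1, 0.1, -3.5]
grip_width: 0.0598
grip_force: 30.0
```

Request:
move_arm --motion "-1 0.005 0 0 0;-1 0.01 0 0 0;-1 0.015 0 0 0;-1 0.02 0 0 0;-1 0.025 0 0 0;-1 0.03 0 0 0;-1 0.035 0 0 0;-1 0.04 0 0 0;-1 0.04 0 0 0;-1 0.04 0 0 0"

```text
time: 48.9
position: [0.6293, 0.0172, 0.006]
tool_rot: [0.672, 0.741, -0.001, 0.001]
ft_force: [-0.8, -8.3, -1.6]
grip_width: 0.0598
grip_force: 30.0
```

Request:
move_arm --motion "-1 0.01 0 0.005 0;-1 0.01 0 0.008 0;-1 0.01 0 0.008 0;0.7 0.01 0 0.008 0;0.7 0.01 0 0.008 0;0.7 0.01 0 0.008 0;0.7 0.01 0 0.008 0;0.7 0.01 0 0.008 0;0.7 -0.02 0 0 0;0.7 -0.06 0 -0.1 0;0.7 -0.1 0 -0.2 0;0.7 -0.1 0 -0.3 0"

```text
time: 49.9
position: [0.6311, -0.0019, 0.0662]
tool_rot: [0.672, 0.741, -0.0, 0.0]
ft_force: [0.8, 0.1, 0.3]
grip_width: 0.074
grip_force: 0.0
```

```bash
python3 - <<'E'
from h import *
m,a,d=cam('wrist');W=cloud(m,d);print('blk w',rect(W,C(20,0),.066,.078,.06));print(pose()[0])
plan((.60,-.15,.15,60),(.45,-.06,.15,5.5))
E
```

```text
blk w (10505, array([629.4,  25.5]), array([60.1, 64.7]), 5.5, 'carrier', array([21.5, -0.7]), 'z', 0.0698)
[ 0.63404056 -0.00167895  0.07068949]
at [ 0.634  -0.0017  0.0707] 95.57 w 0.0741 t 49.95 tilt -0.99997
-> [ 0.6  -0.15  0.15] yaw 60 shift [-0.722 -0.241 -0.397] turn 0.1976 rows>= 5
-> [ 0.45 -0.06  0.15] yaw 5.5 shift [ 0.015 -0.875 -0.   ] turn 0.3028 rows>= 8
```

Request:
move_arm --motion "0.7 -0.1 -0.03 -0.397 0;0.7 -0.722 -0.241 -0.397 0.1976;0.7 -0.722 -0.241 -0.397 0.1976;0.7 -0.722 -0.241 -0.397 0.1976;0.7 -0.722 -0.241 -0.397 0.1976;0.7 -0.722 -0.241 -0.397 0.1976;0.7 -0.722 -0.241 -0.397 0.1976;0.7 -0.722 -0.241 -0.397 0.1976;0.7 -0.722 -0.241 -0.397 0.1976"

```text
time: 50.7
position: [0.5968, -0.1479, 0.1447]
tool_rot: [0.865, 0.502, -0.0, -0.001]
ft_force: [-0.6, 0.3, 0.3]
grip_width: 0.0741
grip_force: 0.0
```

Request:
move_arm --motion "0.3 0.015 -0.875 0 0.3028;0.3 0.015 -0.875 0 0.3028;0.3 0.015 -0.875 0 0.3028;0.3 0.015 -0.875 0 0.3028;0.3 0.015 -0.875 0 0.3028;0.3 0.015 -0.875 0 0.3028;0.3 0.015 -0.875 0 0.3028;0.3 0.015 -0.875 0 0.3028;0.3 0.015 -0.875 0 0.3028;0.3 0.015 -0.875 0 0.3028;0.3 0.015 -0.875 0 0.3028"

```text
time: 51.62
position: [0.447, -0.0582, 0.1451]
tool_rot: [0.999, 0.05, -0.0, -0.0]
ft_force: [-0.1, 0.5, 0.6]
grip_width: 0.057
grip_force: 0.0
```

```bash
python3 - <<'E'
from h import *
plan((*C(-169,-50),.0,5.5))
m,a,d=cam('top');W=cloud(m,d)
print('block',rect(W,C(20,-2),.066,.08,.045),'round',rect(W,C(20,95),.225,.26,.08))
m,a,d=cam('scene','s7.png');W=cloud(m,d)
print('block',rect(W,C(22,-2),.066,.08,.05),'round',rect(W,C(20,95),.225,.26,.08))
cv2.imwrite('pics/s7.png',cv2.resize(a[170:310,170:350],None,fx=4.2,fy=4.2,interpolation=cv2.INTER_CUBIC)[:,:,::-1])
E
```

```text
at [ 0.447  -0.0582  0.1451] 5.74 w 0.057 t 51.62 tilt -1.0
-> [ 0.4445 -0.0419  0.    ] yaw 5.5 shift [-0.004 -0.083  0.725] turn 0.0013 rows>= 4
block (648, array([624.4,  24.6]), array([60., 67.]), 5.6, 'carrier', array([16.5, -1.1]), 'z', 0.069) round (822, array([617.7, 118.4]), array([63.1, 62.1]), 88.5, 'carrier', array([18.8, 93. ]), 'z', 0.2368)
block (544, array([629.2,  28. ]), array([63.3, 73.1]), 6.5, 'carrier', array([21.6,  1.8]), 'z', 0.0712) round (539, array([622.3, 118.9]), array([63.3, 62.6]), 4.7, 'carrier', array([23.4, 93. ]), 'z', 0.2391)
```

View pics/s7.png

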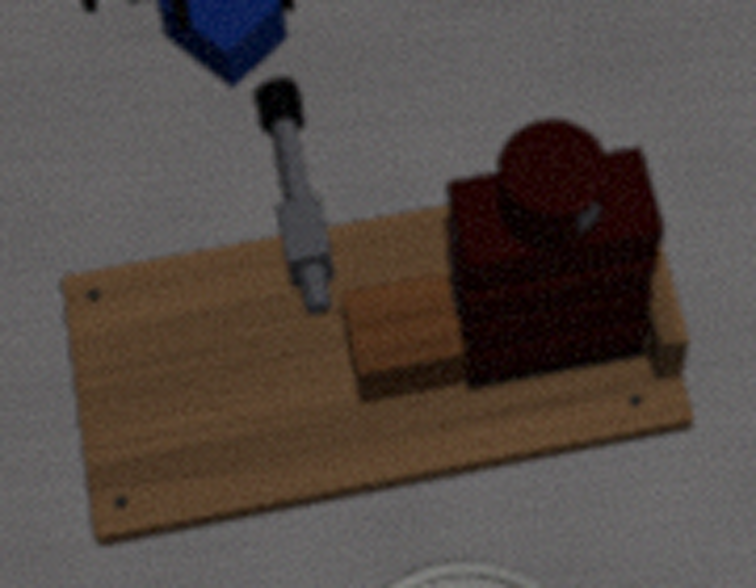

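The block sits against the bottom box with no visible gap (crop pixel about (462,350)), square and clear of the bolt tip at (318,305). Now I grip the knob and push it home.

Request:
move_arm --motion "0.3 -0.004 -0.083 0.15 0;0.3 -0.004 -0.083 0.3 0;0.3 -0.004 -0.083 0.45 0;0.3 -0.004 -0.083 0.6 0;0.3 -0.004 -0.083 0.7 0;0.3 -0.004 -0.083 0.72 0;-1 -0.004 -0.083 0.72 0;-1 -0.004 -0.083 0.72 0;-1 -0.004 -0.083 0.72 0;-1 -0.004 -0.083 0.72 0;-1 -0.004 -0.083 0.72 0;-1 -0.004 -0.083 0.72 0" --newtons 40

```text
time: 52.72
position: [0.4453, -0.0411, 0.0024]
tool_rot: [0.999, 0.047, 0.001, -0.001]
ft_force: [2.3, 8.4, 2.4]
grip_width: 0.0307
grip_force: 40.0
```

Request:
move_arm --motion "-1 0.03 0 0 0;-1 0.06 0 0 0;-1 0.09 0 0 0;-1 0.12 0 0 0;-1 0.15 0 0 0;-1 0.18 0 0 0;-1 0.21 0 0 0;-1 0.235 0 0 0;-1 0.235 0 0 0;-1 0.235 0 0 0;-1 0.235 0 0 0;-1 0.235 0 0 0"

```text
time: 53.72
position: [0.49, -0.0366, 0.0024]
tool_rot: [0.999, 0.048, -0.001, -0.001]
ft_force: [-2.3, 4.1, 5.9]
grip_width: 0.031
grip_force: 40.0
```

Request:
move_arm --motion "0.4 0.005 0 0 0;0.4 0.005 0 0 0;0.4 0.005 0 0 0;0.4 0.005 0 0 0;0.4 0.005 0 0 0;0.4 0 0 0 0;0.4 0 0 -0.2 0;0.4 0 0 -0.4 0;0.4 0 0 -0.6 0;0.4 -0.1 0 -0.9 0;0.4 -0.2 0 -0.9 0;0.4 -0.2 0 -0.9 0"

```text
time: 54.72
position: [0.4496, -0.0417, 0.185]
tool_rot: [0.999, 0.048, 0.002, 0.001]
ft_force: [0.0, 0.4, -0.5]
grip_width: 0.0611
grip_force: 0.0
```

```bash
python3 - <<'E'
from h import *
m,a,d=cam('wrist');W=cloud(m,d)
Q=(W-[*O,0])*1000;c,s=np.cos(TH),np.sin(TH);X=Q[...,0]*c+Q[...,1]*s;Y=-Q[...,0]*s+Q[...,1]*c
k=(abs(Y+50)<4)&(Q[...,2]>56)&(Q[...,2]<62)&(X<-95)&(X>-200);print('knob x',X[k].min(),X[k].max())
m,a,d=cam('top');W=cloud(m,d)
print('block',rect(W,C(20,-2),.066,.08,.045),'round',rect(W,C(20,95),.225,.26,.08))
a=cam('scene')[1];cv2.imwrite('pics/s8.png',cv2.resize(a[170:310,170:350],None,fx=4.2,fy=4.2,interpolation=cv2.INTER_CUBIC)[:,:,::-1])
E
```

```text
knob x -139.2983990432196 -110.01101252245849
block (651, array([624.7,  24.1]), array([60.4, 66.4]), 4.0, 'carrier', array([16.7, -1.6]), 'z', 0.0689) round (823, array([617.8, 118.5]), array([63.3, 62. ]), 89.9, 'carrier', array([18.9, 93. ]), 'z', 0.2368)
```

View pics/s8.png

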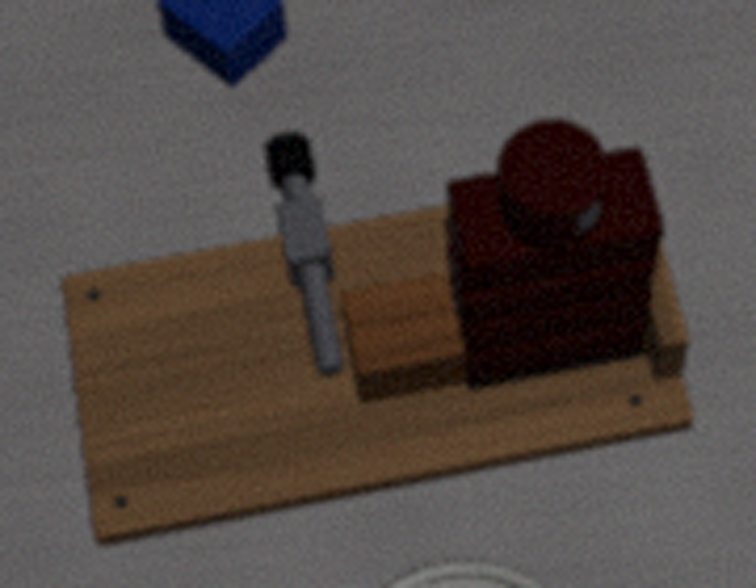

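The knob is home at -110…-139, the bolt lies behind the block (crop pixels (320,300) to (330,370)), and the column is intact. I'm handing it in.

```bash
python3 -c "
from rig import robot
print(robot.hand_in())"
```

```text
the job is handed in; nothing more can be done
None
```

Handed in after about 55 s of robot time: all four oblong boxes are stacked on the pad with the round box on top, the end block is butted against the bottom box and the knob is home, as last seen in the camera images (the hand-in returned no verdict); the real fingertips sat about 35 mm short of the stated tool frame, so I corrected for that.

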